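# Set up a bracketed control run at three test stations

### The arm

A 6-joint arm with a two-finger parallel gripper is mounted at the origin on the work surface; the furniture and walls round the work are solid. World frame = base frame: x ahead of the robot, y to its left, z up, the work surface at z = 0. Lengths are in mm, angles in degrees, forces in N, time in s.
With the tool pointing down it reaches from about 275 to 750 mm from the base axis. Payload 10.2 kg.
Tool frame: the origin (TCP) lies between the finger pads; the fingertips stand 8 mm ahead of it and the grasp point (between the pads) lies 11 mm behind it; z points along the fingers, y is the direction in which the jaws open and shut (so a half turn about z gives the same grasp; the last joint's range is limited). The gripper opens to 88 mm and grips with 3 to 60 N. Pads are 18 mm wide; open, the fingers measure 123 mm over their backs; the gripper's body (75 mm by 187 mm) begins 45 mm behind the grasp point.
Start: joints at [-89.576, 17.928, 85.812, -0, 76.261, -12.8], TCP at [120.083, -511.088, 246.72] pointing down, gripper open.
Joint ranges: [-168.41, 168.41], [-55.51, 124.54], [10.69, 146.95], [-70.63, 250.63], [1, 178], [-165.06, 165.06]. Speed limits (degrees/s): [136.94, 136.94, 172.46, 180, 180, 180].

### API

Orientations are given as a 3x3 rotation matrix whose columns are the frame's x, y, z axes.
In Python, from cell import robot, cams gives the robot as it stands. The module is installed in compiled form; this text tells all that it offers.
- The arm moves only by the tool step_arm, never from a script. Its argument "commands" is a list of rows, each a list of 7 numbers: the finger opening in cm, from 0 to 8.81, then the shift along the tool's x, y, z in cm, then the turn, a rotation vector about the tool's x, y, z in degrees. A call has 1 to 8 rows; each row shifts and turns the commanded pose from where the row before left it, along the tool's axes as they then stand; what a row does not reach is not made up. A row lasts 1/12 s, in which the tool goes at most 41.7 mm and 7.16 degrees, less where a joint would pass 70% of its speed; a pose out of reach is approached as far as the arm can. A call is refused whole if a number of a shift passes 4.17 or a number of a turn 7.16, either way. A call with a gripper value outside its range is refused whole. The fingers move at their own pace and stop on an object; "squeeze" is the grip in N (left out, the last holds). Time passes only in rows, so rows that do not move let the fingers close. It gives the time, the measured TCP pose, the force and the opening at its end, in the units of the state.
- robot.get_obs(): the state, without advancing time (a new reading comes with each control period).
- cams.capture(name): name is "scene" or "side" or "wrist"; returns the picture (400x640x3 uint8, red, green, blue); there is no depth.
- cams.get_calibration(name): a dict with "fx", "fy", "cx", "cy" (pixels), "rvec" (rotation vector, rad) and "tvec" (3), from world to camera coordinates, as OpenCV has them. Camera axes: x right, y down, z forward; pixel columns grow to the right and rows downward; lengths in mm; the calibration is good to about 2 mm. The wrist camera is an equidistant fisheye: a pixel r from the principal point sees the ray r / f radians off the axis. A picture is of the moment at which its call begins: read the wrist's pose just before it. get_calibration takes no time and is no camera call; for the wrist camera it gives the pose at the moment of the call.
- robot.job_done(): hands the job in, once; it reports no verdict.
The state is a dict: "t": time; "q": joint angles; "dq": joint speeds; "tau": joint torques, N m; "position": TCP position; "tool_rot": TCP orientation; "contact_force": force on the tool from outside, world axes, zero at the start; "torque": the same for the moment, N m; "grip_width": finger opening in mm.
Only numpy, scipy, OpenCV 4.12 (cv2) and the standard library are available. Lean on these libraries where they do the work, as an engineer would, in place of code of your own. Each camera call takes 0.05 s, during which the arm holds its last target.

### The job

Set up the control run at the three grey test stations: the yellow-lidded specimen cup belongs in the well of the middle station, the short control jar in the well of the station to the left of it and the tall control bottle in the well to the right (left and right as the robot faces them); one of the two controls was left standing in the middle well, so it has to go to its own place before the cup can go in. Every station also needs one test cassette lying flat, lengthways, in the bed in front of its well: leave the one already laid and put the two loose ones into the two empty beds. Keep the cup, jar and bottle upright all the while, have everything fully seated, and leave the laid cassette, timer, stamp and marker undisturbed.

Things in the scene. Friction and masses are not known exactly. Their poses are not given: they have to be found in the camera images.
- station_a: grey test station at the left or right end of the row (compare y); laid_cassette is in its bed. The three are alike, fixed on a flat dark board whose top is at z=15 mm. Origin: axis of the round well, at the board's top; +x to the back (away from the robot), +y left. 84 mm wide, x from -173 (front) to +42 mm: well block 84x84x18 mm at the back, cassette bed in front
- station_b: middle station; one control stands in its well at the start. Well of every station: 70 mm bore down to a ledge 8 mm above the board, and in the ledge a 46 mm bore down to the board (rims chamfered 2 mm). The cup stands on the ledge (its underside 8 mm above the board); jar or bottle goes through the small bore and stands on the board
- station_c: station at the other end from station_a, bed empty. Bed of every station: centre at x=-106 mm, y=0 of the station, dark floor 4 mm above the board, 114 mm long (x), 42 mm wide (y), between end stops and corner ribs whose tops are 10 mm above the board. Ribs stand only within 12 mm of the ends: the middle 90 mm of both long sides is open and level with the floor
- specimen_cup: closed specimen cup, clear body with a yellow screw lid, 62 mm tall. Lid 67 mm across, from 45 to 62 mm height; body about 60 mm across, slightly narrower at the foot. Origin: centre of its underside; z up. Starts on the board right of the stations.
- control_jar: short amber control jar with a white cap as wide as the body, round, 36 mm across, 56 mm tall (cap from 40 mm up). Origin: centre of its underside, z up. Starts in the middle well or on the board right of the stations.
- control_bottle: tall amber control bottle, round, with a shoulder and a narrow white cap: body 36 mm across up to 62 mm height, cap 24 mm across, 90 mm tall in all. Origin: centre of its underside, z up. Starts in the middle well or on the board right of the stations.
- cassette_1: flat test cassette, white and blue, 31x100x5 mm. Origin: centre of its underside; long side along its y axis, z up. Loose, flat on the board right of the stations; either way round and either of the two empty beds will do.
- cassette_2: flat test cassette, white and blue, 31x100x5 mm. Origin: centre of its underside; long side along its y axis, z up. Loose, flat on the board right of the stations, the same as cassette_1.
- laid_cassette: flat test cassette, white and blue, 31x100x5 mm. Origin: centre of its underside; long side along its y axis, z up. Already in the bed of station_a; leave it there.
Not all that is in view belongs to the job. What is shaped like the cassette_2 but orange is not meant.

How it is judged (in metres and radians):
At the end, for the whole second after the job is handed in: Cup in the middle well, jar in the left, bottle in the right: within 10 mm of the axis, fully down (4 mm), upright (0.08 rad). One cassette flat in every bed: within 10 mm lengthways, 8 mm sideways, 0.15 rad, either way round; the laid one still in its own. All at rest (horizontal distance between specimen_cup and station_b below 0.01 m and z of specimen_cup in the frame of station_b between 0.004 and 0.012 m and angle between specimen_cup's own z axis and vertical below 0.08 rad and ((horizontal distance between control_jar and station_a below 0.01 m and z of control_jar in the frame of station_a between -0.004 and 0.004 m and angle between each of control_jar, control_bottle's own z axis and vertical below 0.08 rad and horizontal distance between control_bottle and station_c below 0.01 m and z of control_bottle in the frame of station_c between -0.004 and 0.004 m and y of station_a in the frame of station_b above 0.05 m) or (horizontal distance between control_jar and station_c below 0.01 m and z of control_jar in the frame of station_c between -0.004 and 0.004 m and angle between each of control_jar, control_bottle's own z axis and vertical below 0.08 rad and horizontal distance between control_bottle and station_a below 0.01 m and z of control_bottle in the frame of station_a between -0.004 and 0.004 m and y of station_c in the frame of station_b above 0.05 m)) and x of laid_cassette in the frame of station_a between -0.116 and -0.096 m and y of laid_cassette in the frame of station_a between -0.008 and 0.008 m and z of laid_cassette in the frame of station_a below 0.0065 m and angle between laid_cassette's own z axis and vertical below 0.05 rad and angle between the y axis of laid_cassette and the x axis of station_a, either way round below 0.15 rad and ((x of cassette_1 in the frame of station_b between -0.116 and -0.096 m and y of cassette_1 in the frame of station_b between -0.008 and 0.008 m and z of cassette_1 in the frame of station_b below 0.0065 m and angle between each of cassette_1, cassette_2's own z axis and vertical below 0.05 rad and angle between the y axis of cassette_1 and the x axis of station_b, either way round below 0.15 rad and x of cassette_2 in the frame of station_c between -0.116 and -0.096 m and y of cassette_2 in the frame of station_c between -0.008 and 0.008 m and z of cassette_2 in the frame of station_c below 0.0065 m and angle between the y axis of cassette_2 and the x axis of station_c, either way round below 0.15 rad) or (x of cassette_2 in the frame of station_b between -0.116 and -0.096 m and y of cassette_2 in the frame of station_b between -0.008 and 0.008 m and z of cassette_2 in the frame of station_b below 0.0065 m and angle between each of cassette_2, cassette_1's own z axis and vertical below 0.05 rad and angle between the y axis of cassette_2 and the x axis of station_b, either way round below 0.15 rad and x of cassette_1 in the frame of station_c between -0.116 and -0.096 m and y of cassette_1 in the frame of station_c between -0.008 and 0.008 m and z of cassette_1 in the frame of station_c below 0.0065 m and angle between the y axis of cassette_1 and the x axis of station_c, either way round below 0.15 rad)) and linear speed of each of specimen_cup, control_jar, control_bottle, cassette_1, cassette_2 below 0.01 m/s); the robot touches nothing.
It fails at once if the cup, jar or bottle is tipped by more than 0.5 rad (angle between any of specimen_cup, control_jar, control_bottle's own z axis and vertical above 0.5 rad).
It fails at once if the laid cassette is moved by more than 15 mm (distance of laid_cassette from where it was at the start of the episode above 0.015 m).
It fails at once if the timer, stamp or marker is moved by more than 20 mm (distance of any of timer, stamp, marker from where it was at the start of the episode above 0.02 m).
It also fails if it takes over 128 s, if anything falls off the work surface, if the arm or the gripper's body presses on something with over 40 N, if the wrist force passes 120 N, or if a joint passes its speed limit or range.

## Working session

There is one attempt and no reset: what is moved stays moved. The work goes in short steps, Python scripts to look and compute and a tool call to move; the robot and the scene stay as the last step left them, time stands still between calls to the robot, and variables do not carry over. Pictures are saved under pics/ and viewed, and the job is handed in when it is done.

Besides the shell and the picture viewer there is one more tool, called after "Call:" as name(argument=value, ...) on one line, values as JSON. step_arm: Moves the arm, as the interface text tells. Its arguments: {"type":"object","properties":{"commands":{"type":"array"},"squeeze":{"type":"number"}},"required":["commands"]}

```bash
mkdir -p pics; ls; python3 - <<'E'
from cell import robot,cams
import cv2
o=robot.get_obs();print(o)
for n in ["scene","side","wrist"]:
    c=cams.get_calibration(n);print(n,c)
    cv2.imwrite(f"pics/{n}0.png",cams.capture(n)[:,:,::-1])
E
```

```text
pics
{'t': 0.0, 'q': array([-8.95766024e+01,  1.79579981e+01,  8.58528774e+01, -3.58351623e-04,
        7.62603056e+01, -1.28000004e+01]), 'dq': array([-0.0164404 ,  0.05623876, -0.06034849,  0.0444206 ,  0.01428569,
        0.02423626]), 'tau': array([-8.64691101e-04, -4.02211511e+01, -2.52275938e+01,  6.93953061e-02,
        3.52929079e-02, -4.02811293e-05]), 'position': array([ 120.07679179, -510.84802281,  246.18141166]), 'tool_rot': array([[ 9.73485231e-01,  2.28749875e-01, -1.52557322e-05],
       [ 2.28749717e-01, -9.73484475e-01,  1.24226639e-03],
       [ 2.69317063e-04, -1.21281773e-03, -9.99999228e-01]]), 'contact_force': array([-0.00552038, -0.80352239, -0.49596955]), 'torque': array([-0.01590019,  0.0419933 ,  0.01984236]), 'grip_width': 88.3382926041706}
scene {'fx': 493.52163474222016, 'fy': 493.52163474222016, 'cx': 315.76197358191433, 'cy': 204.38994500865496, 'rvec': array([ 1.97318859, -0.64871584,  0.37702224]), 'tvec': array([-458.75030377,  134.80875492, 1228.05201176])}
side {'fx': 365.6661705772573, 'fy': 365.6661705772573, 'cx': 322.9720869445375, 'cy': 202.42972839789812, 'rvec': array([ 0.00741676, -2.53331436,  1.80128445]), 'tvec': array([442.05333324,  95.39505631, 978.72206367])}
wrist {'fx': 309.70691628693146, 'fy': 309.70691628693146, 'cx': 317.6254193842745, 'cy': 196.2062138984802, 'rvec': array([-2.271265  ,  1.79904782,  0.27186369]), 'tvec': array([-523.50766925,  -38.96625861,  391.52935095])}
```

View pics/scene0.png

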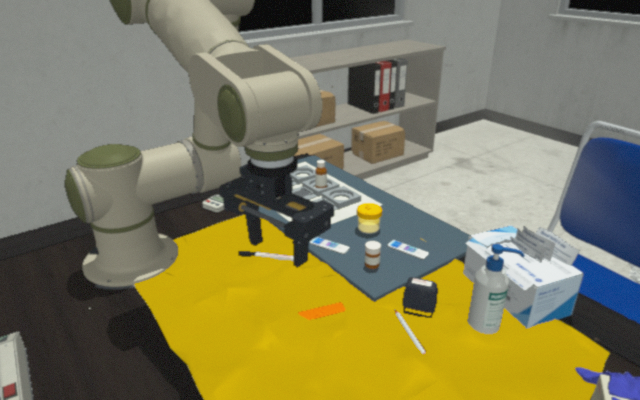

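View pics/side0.png

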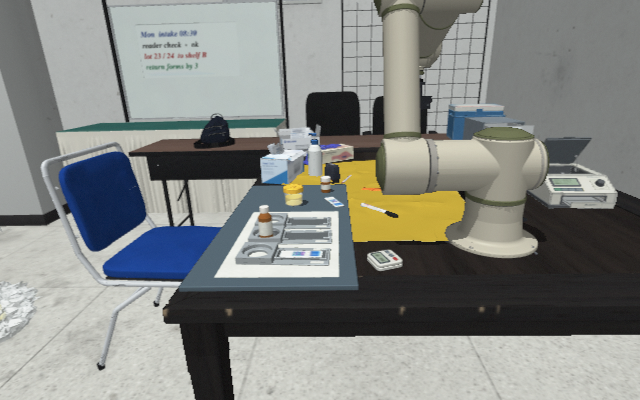

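View pics/wrist0.png

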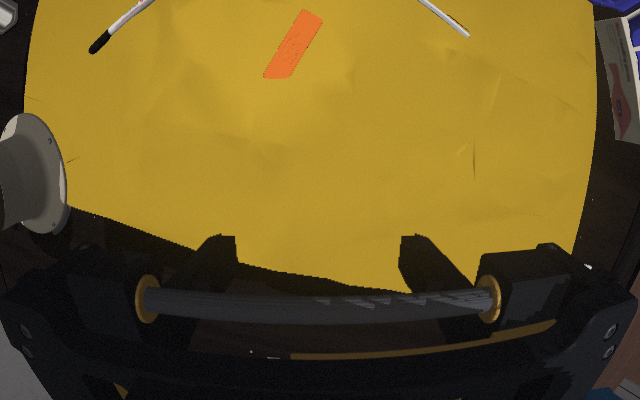

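The scene shows the tall bottle in the middle well at about (321,172). The cup is at (369,218), the jar at (373,255), and the loose cassettes are at (330,245) and (408,249). The orange decoy at (322,311) is off the board. The side view puts the laid cassette in the leftmost station, at about (300,254). Next I'll take rough positions by ray casting.

```bash
cat > h.py <<'E'
from cell import robot,cams
import cv2, numpy as np
def ray(cal,u,v,fish=False):
    R=cv2.Rodrigues(np.array(cal["rvec"]))[0]; t=np.array(cal["tvec"])
    x=(u-cal["cx"])/cal["fx"]; y=(v-cal["cy"])/cal["fy"]
    if fish:
        r=np.hypot(x,y); d=np.array([np.sin(r)*x/r,np.sin(r)*y/r,np.cos(r)]) if r>1e-9 else np.array([0,0,1.])
    else: d=np.array([x,y,1.])
    return -R.T@t, R.T@d
def onz(cal,u,v,z,fish=False):
    o,d=ray(cal,u,v,fish); return o+d*(z-o[2])/d[2]
def proj(cal,P,fish=False):
    R=cv2.Rodrigues(np.array(cal["rvec"]))[0]; p=R@np.array(P,float)+np.array(cal["tvec"])
    if fish:
        r=np.hypot(p[0],p[1]); th=np.arctan2(r,p[2]); k=th/r
        return np.array([cal["fx"]*p[0]*k+cal["cx"],cal["fy"]*p[1]*k+cal["cy"]])
    return np.array([cal["fx"]*p[0]/p[2]+cal["cx"],cal["fy"]*p[1]/p[2]+cal["cy"]])
E
python3 - <<'E'
from h import *
np.set_printoptions(precision=1,suppress=True)
s=cams.get_calibration("scene"); d=cams.get_calibration("side"); w=cams.get_calibration("wrist")
for n,c in (("scene",s),("side",d),("wrist",w)): print(n,ray(c,c["cx"],c["cy"]))
for n,u,v,z in [("cass1",330,245,20),("cass2",408,249,20),("cuplid",370,210,77),("jarcap",373,243,71),("bottlecap",321,162,105),("orange",322,311,5),("boardcorner",375,298,15),("boardright",480,238,15)]: print(n,onz(s,u,v,z))
for n,u,v,z in [("cupLid",293,187,77),("bottlecap",264,207,105),("laid",302,254,24),("wellL",257,253,33),("timer",384,260,10),("cass",333,202,20),("jar",326,179,71)]: print("side",n,onz(d,u,v,z))
a=cv2.imread("pics/side0.png")[160:310,160:440]; cv2.imwrite("pics/sidez.png",cv2.resize(a,None,fx=2.8,fy=2.8,interpolation=cv2.INTER_CUBIC))
E
```

```text
scene (array([ -225.1, -1102.1,   686.7]), array([ 0.5,  0.7, -0.5]))
side (array([411.2, 903. , 421.9]), array([ 0. , -0.9, -0.3]))
wrist (array([ 195.3, -492.7,  384.7]), array([-0.3, -0.1, -1. ]))
cass1 [ 413.5 -272.4   20. ]
cass2 [ 555.9 -402.6   20. ]
cuplid [ 543.9 -272.3   77. ]
jarcap [ 449.7 -389.2   71. ]
bottlecap [593.5   7.3 105. ]
orange [ 257.8 -447.9    5. ]
boardcorner [ 367.  -491.4   15. ]
boardright [ 746.2 -471.5   15. ]
side cupLid [ 545.  -249.2   77. ]
side bottlecap [591.5  19.7 105. ]
side laid [488.4 127.3  24. ]
side wellL [592.9 137.2  33. ]
side timer [295.9 135.1  10. ]
side cass [ 414.1 -256.5   20. ]
side jar [ 438.1 -362.3   71. ]
```

View pics/sidez.png

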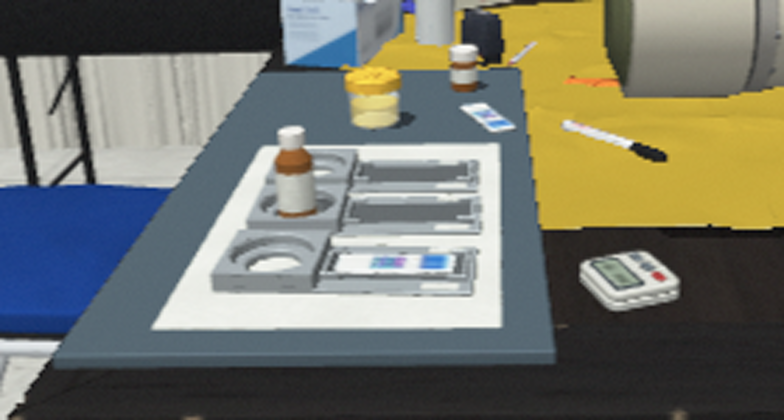

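Call:
step_arm(commands=[[8.8,0,0,-2.7,0,0,6.6],[8.8,0,0,-2.7,0,0,6.6],[8.8,3.4,-2.1,0,0,0,0],[8.8,3.4,-2.1,0,0,0,0],[8.8,3.4,-2.1,0,0,0,0],[8.8,3.4,-2.1,0,0,0,0],[8.8,3.4,-2.1,0,0,0,0],[8.8,3.4,-2.1,0,0,0,0]])

```text
t: 0.82
position: [325.4, -383.6, 300.7]
tool_rot: [[1.0, 0.0, -0.0], [0.0, -1.0, 0.0], [-0.0, -0.0, -1.0]]
contact_force: [0.0, -1.0, -0.2]
grip_width: 88.1
```

Call:
step_arm(commands=[[8.8,3.4,-2.1,0,0,0,0],[8.8,3.4,-2.1,0,0,0,0],[8.8,3.4,-2.1,0,0,0,0],[8.8,0,0,0,0,0,0],[8.8,0,0,0,0,0,0]])

```text
t: 1.23
position: [427.1, -320.8, 300.3]
tool_rot: [[1.0, 0.004, -0.001], [0.004, -1.0, 0.001], [-0.001, -0.001, -1.0]]
contact_force: [0.1, -0.8, 0.4]
grip_width: 87.7
```

```bash
cat > snap.py <<'E'
from h import *
import sys,pickle
n=sys.argv[1]
o=robot.get_obs(); c=cams.get_calibration("wrist"); im=cams.capture("wrist")[:,:,::-1]
cv2.imwrite(f"pics/{n}.png",im); pickle.dump((o,c),open(f"{n}.pkl","wb")); print(o["t"],o["position"],o["grip_width"])
E
python3 snap.py w1
```

```text
1.2333 [ 427.07012946 -320.78656515  300.27442604] 87.6824238953675
```

View pics/w1.png

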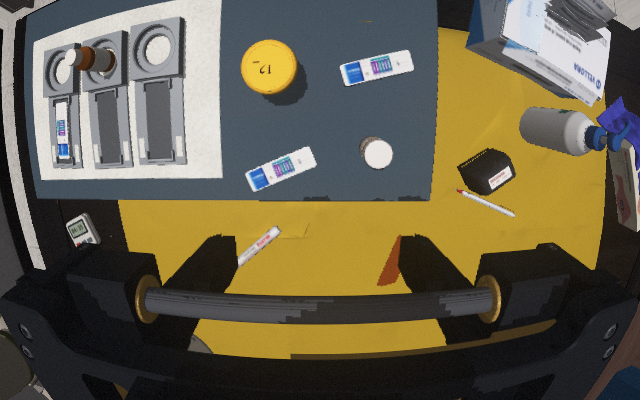

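The overhead wrist view shows the cup lid at (269,67), cassettes at (281,169) and (377,67), the jar cap at (378,154), and the bottle in the middle well with its cap at (73,57). The laid cassette is at (62,131) in the left station. The stations' bores are at about (60,72) and (158,48).

```bash
cat > meas.py <<'E'
from h import *
import pickle
np.set_printoptions(precision=1,suppress=True)
def load(n): 
    o,c=pickle.load(open(n+".pkl","rb")); return cv2.imread(f"pics/{n}.png"),c
def wpts(c,pts,z): return np.array([onz(c,u,v,z,True)[:2] for u,v in pts],np.float32)
def blob(im,roi,mask):
    x0,y0,x1,y1=roi; m=mask[y0:y1,x0:x1].astype(np.uint8)
    m=cv2.morphologyEx(m,cv2.MORPH_CLOSE,np.ones((5,5),np.uint8))
    cs,_=cv2.findContours(m,cv2.RETR_EXTERNAL,cv2.CHAIN_APPROX_NONE)
    k=max(cs,key=cv2.contourArea).reshape(-1,2)+[x0,y0]; return k
def rect(c,k,z):
    r=cv2.minAreaRect(wpts(c,k,z)); b=cv2.boxPoints(r); e=[b[1]-b[0],b[2]-b[1]]; e=max(e,key=np.linalg.norm)
    return np.array(r[0]),np.array(r[1]),(np.degrees(np.arctan2(e[1],e[0]))+90)%180-90
def circ(c,k,z): return cv2.minEnclosingCircle(wpts(c,k,z))
E
python3 - <<'E'
from meas import *
im,c=load("w1"); f=im.astype(int); b,g,r=f[...,0],f[...,1],f[...,2]
print("board px",f[150,240],f[110,330])
nb=(np.abs(f-f[110,330]).sum(2)>70)
white=f.min(2)>100
for n,roi in [("c1",(238,138,325,198)),("c2",(330,42,420,94))]:
    m=(nb&(f.sum(2)>330))
    print(n,rect(c,blob(im,roi,m),20))
ye=(r>170)&(b<90)
k=blob(im,(230,25,310,110),ye);print("cup",circ(c,k,77),circ(c,k,71))
k=blob(im,(355,132,396,175),f.min(2)>120);print("jar",circ(c,k,71), "area",cv2.contourArea(k))
z=cv2.resize(im[0:200,20:240],None,fx=3.5,fy=3.0,interpolation=cv2.INTER_CUBIC); cv2.imwrite("pics/w1z.png",z)
z=cv2.resize(im[20:200,230:430],None,fx=3.5,fy=3,interpolation=cv2.INTER_CUBIC); cv2.imwrite("pics/w1y.png",z)
E
```

```text
board px [98 85 75] [97 87 76]
c1 (array([ 415.2, -266.7]), array([ 32.6, 101.2]), np.float32(-67.368515))
c2 (array([ 557.2, -398.5]), array([ 31.7, 100.7]), np.float32(-73.73121))
cup ((550.0648193359375, -261.25885009765625), 32.285675048828125) ((550.8228759765625, -260.29010009765625), 32.821224212646484)
jar ((446.7809753417969, -390.58941650390625), 20.52035140991211) area 651.0
```

View pics/w1z.png

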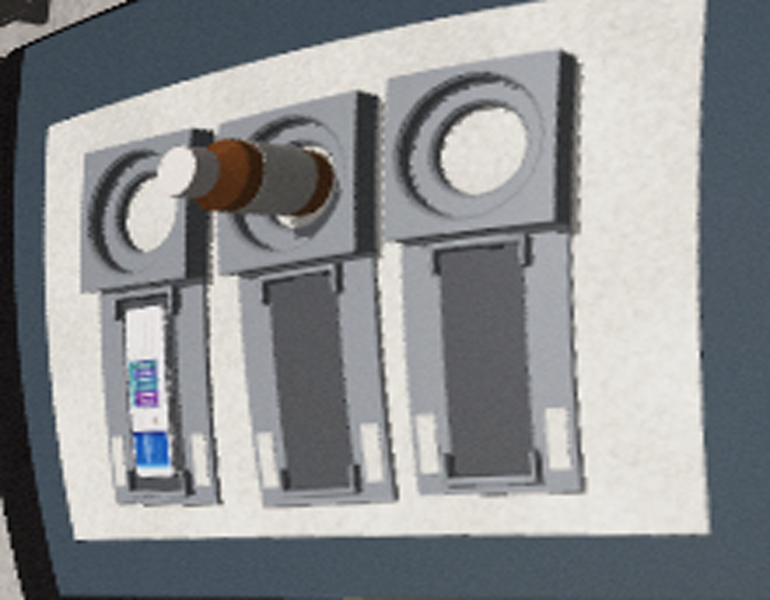

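View pics/w1y.png

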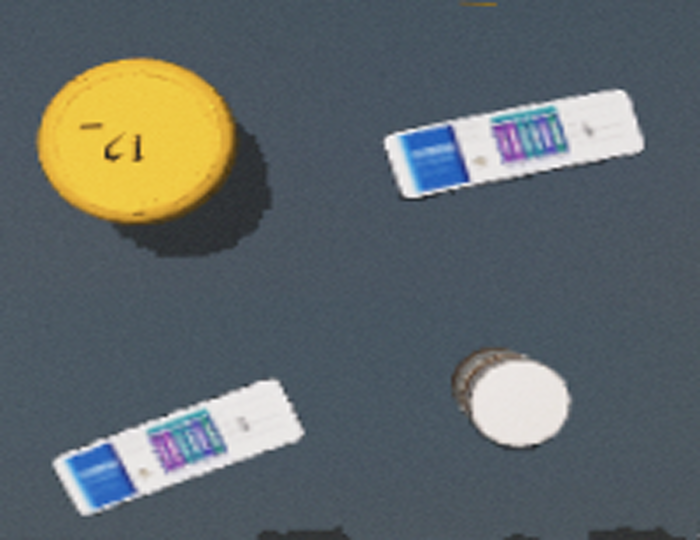

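The crops confirm two white/blue cassettes, the yellow cup and the white-capped jar on the board. Their measured sizes agree with the specifications. Next I'll look from above the stations.

Call:
step_arm(commands=[[8.8,0.9,-3.7,0,0,0,0],[8.8,0.9,-3.7,0,0,0,0],[8.8,0.9,-3.7,0,0,0,0],[8.8,0.9,-3.7,0,0,0,0],[8.8,0.9,-3.7,0,0,0,0],[8.8,0.9,-3.7,0,0,0,0],[8.8,0.9,-3.7,0,0,0,0],[8.8,0.9,-3.7,0,0,0,0]])

```text
t: 1.95
position: [497.5, -25.5, 300.9]
tool_rot: [[1.0, -0.002, 0.0], [-0.002, -1.0, -0.0], [0.0, 0.0, -1.0]]
contact_force: [1.4, -0.2, 0.1]
grip_width: 88.0
```

Call:
step_arm(commands=[[8.8,0.9,-3.7,0,0,0,0],[8.8,0,0,0,0,0,0],[8.8,0,0,0,0,0,0]])

```text
t: 2.2
position: [506.7, 11.1, 300.7]
tool_rot: [[1.0, 0.002, -0.0], [0.002, -1.0, -0.0], [-0.0, 0.0, -1.0]]
contact_force: [0.7, 0.1, -1.1]
grip_width: 88.0
```

```bash
python3 snap.py w2; python3 - <<'E'
from meas import *
im,c=load("w2")
cv2.imwrite("pics/w2z.png",cv2.resize(im[0:260,130:530],None,fx=2,fy=2,interpolation=cv2.INTER_CUBIC))
E
```

```text
2.2 [506.69561036  11.11707046 300.65013588] 87.9935309544815
```

View pics/w2z.png

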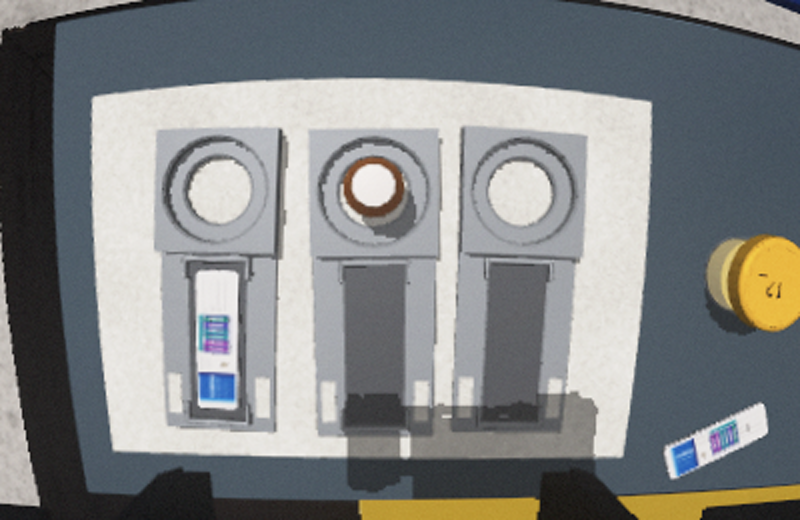

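```bash
python3 - <<'E'
from meas import *
im,c=load("w2"); f=im.astype(int)
wh=f.min(2)>150
def Z(x,y): return (x/2+130,y/2)
for n,(x,y) in [("L",(219,190)),("R",(521,191))]:
    u,v=Z(x,y); u,v=int(u),int(v)
    k=blob(im,(u-23,v-22,u+23,v+22),wh)
    P=wpts(c,k,19); e=cv2.fitEllipse(P); print(n,e, circ(c,k,19))
u,v=map(int,Z(374,186)); k=blob(im,(u-14,v-14,u+15,v+14),wh); print("cap",circ(c,k,105))
# dark beds
for n,(x,y) in [("M",(375,330)),("R",(516,330))]:
    u,v=map(int,Z(x,y)); print(f[v,u],f[v,u+22 if n=="M" else u+22])
for n,pts,z in [("blkL",[(158,130),(282,128),(278,254),(155,250)],33),("blkM",[(309,129),(438,128),(439,257),(311,258)],33),("blkR",[(462,126),(586,134),(584,256),(459,257)],33)]:
    P=wpts(c,[Z(*p) for p in pts],z); print(n,P.tolist(),P.mean(0))
for n,pts,z in [("bedM",[(342,264),(407,263)],19),("bedR",[(488,264),(546,264)],19)]:
    print(n,wpts(c,[Z(*p) for p in pts],z))
k=blob(im,(215,125,262,212),f.min(2)>120); print("laid?",)
ye=(f[...,2]>170)&(f[...,0]<90)
k=blob(im,(478,105,530,175),ye);print("cup",circ(c,k,77),circ(c,k,71))
k=blob(im,(455,195,520,245),f.sum(2)>340);print("c1",rect(c,k,20))
E
```

```text
L ((598.1399536132812, 119.29620361328125), (67.71491241455078, 73.72952270507812), 19.365081787109375) ((598.55517578125, 120.41682434082031), 43.138492584228516)
R ((599.2439575195312, -85.46699523925781), (69.60282897949219, 75.4170913696289), 10.352465629577637) ((599.9548950195312, -85.34369659423828), 44.21390151977539)
cap ((596.3193969726562, 13.224055290222168), 20.81955909729004)
[103  98  98] [167 159 159]
[100  95  94] [169 165 162]
blkL [[642.2514038085938, 157.718994140625], [637.732666015625, 72.86295318603516], [554.2286987304688, 76.4217529296875], [560.0970458984375, 162.09178161621094]] [598.6 117.3]
blkM [[636.4431762695312, 55.267879486083984], [637.1572265625, -27.721529006958008], [551.9773559570312, -29.2149600982666], [551.1909790039062, 54.58231735229492]] [594.2  13.2]
blkR [[639.0563354492188, -43.31796646118164], [639.4181518554688, -127.67691040039062], [556.0034790039062, -128.74700927734375], [552.2269897460938, -42.438838958740234]] [596.7 -85.5]
bedM [[545.8  35. ]
 [546.5  -9. ]]
bedR [[ 546.8  -64.5]
 [ 548.2 -105.8]]
laid?
cup ((550.8289184570312, -258.2880859375), 34.48615646362305) ((550.2801513671875, -262.770751953125), 35.057708740234375)
c1 (array([ 415.5, -265.7]), array([ 34.2, 101.7]), np.float32(-67.17934))
```

```bash
python3 - <<'E'
from meas import *
im,c=load("w2"); f=im.astype(int)
wh=f.min(2)>195
def Z(x,y): return (x/2+130,y/2)
for n,(x,y) in [("L",(219,190)),("R",(521,191))]:
    u,v=Z(x,y); u,v=int(u),int(v)
    k=blob(im,(u-23,v-22,u+23,v+22),wh)
    P=wpts(c,k,19); e=cv2.fitEllipse(P); print(n,e, circ(c,k,19))
u,v=map(int,Z(374,186)); k=blob(im,(u-14,v-14,u+15,v+14),wh); print("cap",circ(c,k,105))
# beds dark floor outline
for n,(x,y) in [("M",(375,330)),("R",(516,330))]:
    u,v=map(int,Z(x,y))
    for vv in (140,150,160,170,180,190):
        row=(f[vv].sum(1)); 
        uu=u
        while row[uu]<390: uu-=1
        l=uu; uu=u
        while row[uu]<390: uu+=1
        a=onz(c,l+.5,vv,19,True);b=onz(c,uu-.5,vv,19,True); print(n,vv,l,uu,((a+b)/2)[:2],a[1]-b[1])
k=blob(im,(222,130,256,208),f.min(2)>150) ; print("laid",rect(c,k,24))
cv2.imwrite("pics/w2c.png",cv2.resize(im[50:230,190:440],None,fx=3.2,fy=3.2,interpolation=cv2.INTER_CUBIC))
E
```

```text
L ((598.4716796875, 118.46983337402344), (40.841190338134766, 42.3642578125), 58.93252944946289) ((598.6298828125, 117.88438415527344), 22.107242584228516)
R ((597.0145874023438, -85.13787078857422), (41.50112533569336, 42.2628173828125), 52.44872283935547) ((597.0110473632812, -85.01448059082031), 21.924728393554688)
cap ((596.3421630859375, 14.628887176513672), 11.514779090881348)
M 140 300 333 [534.8  14. ] 43.49450420769462
M 150 301 333 [521.   13.3] 42.39032569960467
M 160 301 333 [507.   13.3] 42.680284687054524
M 170 301 332 [492.9  14. ] 41.61474299213159
M 180 301 332 [478.6  14. ] 41.96121844543897
M 190 302 332 [464.   13.3] 40.92879940910494
R 140 373 405 [536.4 -86.3] 44.344631466906975
R 150 373 403 [522.3 -85.5] 41.682434179574585
R 160 372 402 [508.1 -84.8] 41.919510340586186
R 170 372 401 [493.7 -84.8] 40.762827958682934
R 180 371 401 [479.2 -84.9] 42.5583464776921
R 190 370 400 [464.4 -84.3] 42.902605604638225
laid (array([494.8, 124.2]), array([ 50. , 113.3]), np.float32(-3.320694))
```

View pics/w2c.png

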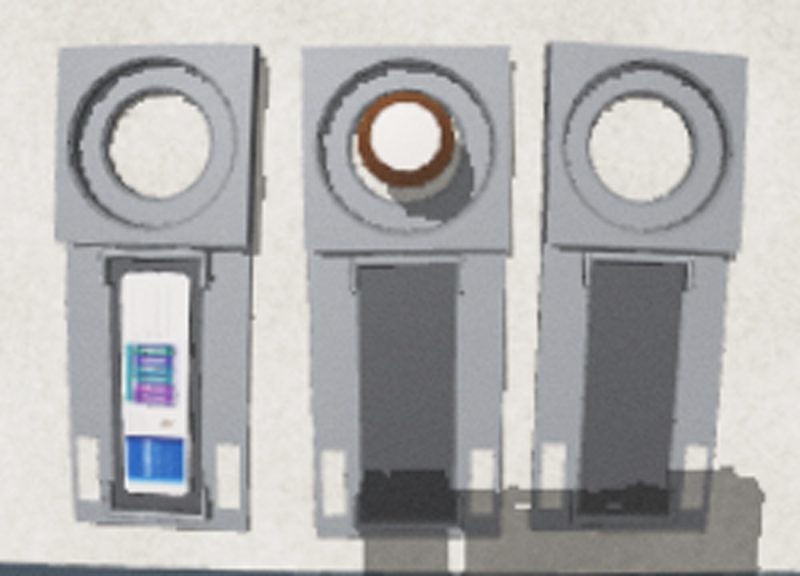

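```bash
python3 - <<'E'
from meas import *
im,c=load("w2")
def W(x,y,z): return onz(c,190+x/3.2,50+y/3.2,z,True)[:2]
print("M rim",W(406.5,146,33),"L rim",W((69+237)/2,(57+240)/2,33),"R rim",W((563+735)/2,(60+232)/2,33))
print("bed ends M",W(406,262,19),W(406,522,19),"R",W(640,262,19),W(625,515,19))
E
```

```text
M rim [594.8  13.3] L rim [596.5 117.7] R rim [597.5 -86.1]
bed ends M [545.9  13.5] [429.3  13.4] R [547.6 -87.1] [432.5 -86.8]
```

Call:
step_arm(commands=[[8.8,2.97,-0.12,2.9,0,0,0],[8.8,2.97,-0.12,2.9,0,0,0],[8.8,2.97,-0.12,2.9,0,0,0],[8.8,0,0,3.9,0,0,0],[8.8,0,0,3.9,0,0,0],[8.8,0,0,3.9,0,0,0],[8.8,0,0,3.9,0,0,0],[8.8,0,0,0,0,0,0]])

```text
t: 2.92
position: [591.9, 12.7, 50.7]
tool_rot: [[1.0, -0.003, -0.013], [-0.003, -1.0, 0.002], [-0.013, -0.002, -1.0]]
contact_force: [-0.1, 0.1, -1.1]
grip_width: 88.2
```

Call:
step_arm(commands=[[8.8,0,0,0,0,0,0],[3.0,0,0,0,0,0,0],[3.0,0,0,0,0,0,0],[3.0,0,0,0,0,0,0],[3.0,0,0,0,0,0,0],[3.0,0,0,0,0,0,0]], squeeze=20)

```text
t: 3.42
position: [596.3, 14.6, 58.8]
tool_rot: [[1.0, 0.001, 0.002], [0.001, -1.0, -0.0], [0.002, 0.0, -1.0]]
contact_force: [-0.4, 0.4, -0.2]
grip_width: 56.8
```

Call:
step_arm(commands=[[3.0,0,0,0,0,0,0],[3.0,0,0,0,0,0,0],[3.0,0,0,0,0,0,0],[3.0,0,0,0,0,0,0],[3.0,0,0,0,0,0,0]])

```text
t: 3.83
position: [596.0, 14.7, 57.8]
tool_rot: [[1.0, 0.0, 0.0], [0.0, -1.0, -0.0], [0.0, 0.0, -1.0]]
contact_force: [0.6, -0.2, -0.2]
grip_width: 35.5
```

```bash
python3 snap.py w3; python3 -c "
from h import *
cv2.imwrite('pics/s3.png',cams.capture('side')[:,:,::-1][150:300,160:440])"
```

```text
3.8333 [595.9923059   14.71599524  57.75727973] 35.471794136894225
```

View pics/s3.png

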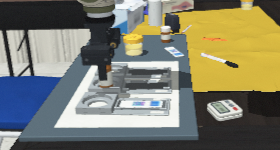

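View pics/w3.png

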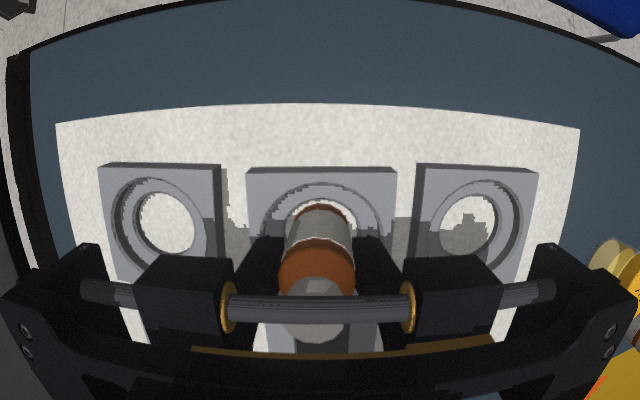

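The bottle is gripped: 35.5 mm opening on a 36 mm body, with the amber shoulder at (317,265) between the pads. I'll lift it and carry it to the right well.

Call:
step_arm(commands=[[3.0,0,0,-1,0,0,0],[3.0,0,0,-2,0,0,0],[3.0,0,0,-1.5,0,0,0],[3.0,0.1,1,0,0,0,0],[3.0,0,2,0,0,0,0],[3.0,0,2,0,0,0,0],[3.0,0,2,0,0,0,0],[3.0,0,2,0,0,0,0]])

```text
t: 4.6
position: [596.6, -76.8, 102.2]
tool_rot: [[1.0, 0.0, -0.001], [0.0, -1.0, 0.0], [-0.001, -0.0, -1.0]]
contact_force: [0.2, 0.2, 0.2]
grip_width: 35.1
```

Call:
step_arm(commands=[[3.0,0,1,0,0,0,0],[3.0,0,0,0,0,0,0],[3.0,0,0,0,0,0,0],[3.0,0,0,0,0,0,0]])

```text
t: 4.93
position: [596.9, -84.4, 102.5]
tool_rot: [[1.0, 0.001, -0.0], [0.001, -1.0, 0.0], [-0.0, -0.0, -1.0]]
contact_force: [-0.8, 0.7, -0.7]
grip_width: 35.1
```

```bash
python3 snap.py w4
```

```text
4.9333 [596.88905284 -84.43485918 102.49378214] 35.095838129809906
```

View pics/w4.png

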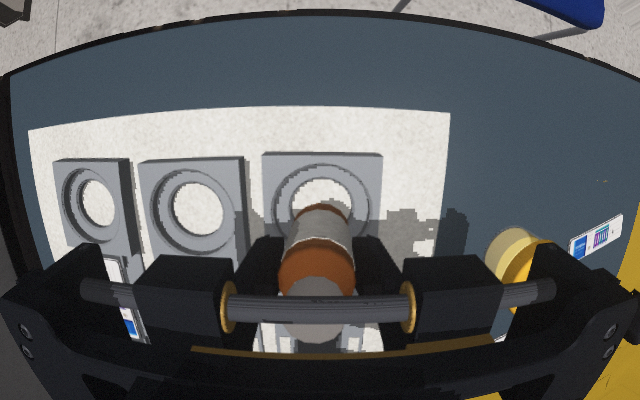

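```bash
python3 - <<'E'
from meas import *
im,c=load("w4")
for p in [(273,195,33),(372,195,33),(262,153,33),(383,153,33),(139,161,33),(245,157,33)]: print(p,onz(c,*p,True))
k=blob(im,(292,170,356,206),im.astype(int).min(2)>185); print(k[:,0].min(),k[:,0].max())
k=blob(im,(170,180,228,238),im.astype(int).min(2)>185); P=wpts(c,k,19);print("M",cv2.fitEllipse(P))
k=blob(im,(80,178,118,230),im.astype(int).min(2)>185); P=wpts(c,k,19);print("L",cv2.fitEllipse(P))
E
```

```text
(273, 195, 33) [611.1 -51.7  33. ]
(372, 195, 33) [ 611.2 -121.8   33. ]
(262, 153, 33) [641.2 -45.1  33. ]
(383, 153, 33) [ 641.4 -128.1   33. ]
(139, 161, 33) [638.3  53.7  33. ]
(245, 157, 33) [638.6 -33.   33. ]
292 350
M ((594.8912353515625, 13.03532600402832), (41.28679275512695, 42.96258544921875), 129.9661407470703)
L ((598.7915649414062, 118.06580352783203), (38.61997985839844, 41.631134033203125), 103.40074157714844)
```

Call:
step_arm(commands=[[3.0,0.1,0.16,0,0,0,0],[3.0,0,0,1,0,0,0],[3.0,0,0,1.5,0,0,0],[3.0,0,0,1,0,0,0],[3.0,0,0,0.6,0,0,0],[3.0,0,0,0.3,0,0,0],[3.0,0,0,0,0,0,0],[3.0,0,0,0,0,0,0]])

```text
t: 5.65
position: [598.2, -86.9, 59.0]
tool_rot: [[1.0, 0.001, 0.0], [0.001, -1.0, -0.0], [0.0, 0.0, -1.0]]
contact_force: [0.2, -0.4, -1.1]
grip_width: 35.5
```

Call:
step_arm(commands=[[3.0,0,0,0.1,0,0,0],[3.0,0,0,0,0,0,0],[5.0,0,0,0,0,0,0],[5.0,0,0,0,0,0,0],[6.5,0,0,0,0,0,0],[6.5,0,0,0,0,0,0],[6.5,0,0,-1,0,0,0],[6.5,0,0,-2,0,0,0]])

```text
t: 6.32
position: [596.9, -86.6, 86.7]
tool_rot: [[1.0, 0.0, -0.004], [0.0, -1.0, 0.001], [-0.004, -0.001, -1.0]]
contact_force: [0.4, 1.3, -0.4]
grip_width: 65.1
```

Call:
step_arm(commands=[[8.8,0,0,-3,0,0,0],[8.8,0,0,-4,0,0,0],[8.8,0,0,-2,0,0,0],[8.8,0,0,0,0,0,0]])

```text
t: 6.65
position: [599.8, -87.4, 183.8]
tool_rot: [[1.0, 0.001, 0.009], [0.001, -1.0, -0.003], [0.009, 0.003, -1.0]]
contact_force: [0.5, -0.1, 1.0]
grip_width: 87.6
```

```bash
python3 snap.py w5
```

```text
6.65 [599.7932381  -87.38195585 183.78385065] 87.59268576608217
```

View pics/w5.png

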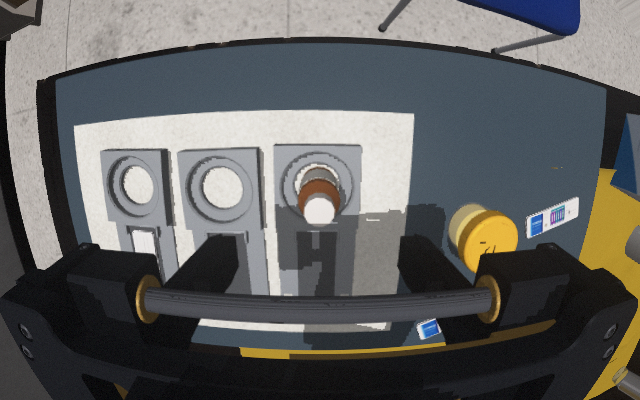

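The bottle stands in the right well, with its cap at (320,208). Next is the jar, so I'll refine its position from w1.

```bash
python3 - <<'E'
from meas import *
im,c=load("w1"); f=im.astype(int)
for t in (150,180,200):
    k=blob(im,(355,132,396,175),f.min(2)>t);e=cv2.minEnclosingCircle(k.astype(np.float32)); print(t,e,circ(c,k,71))
im,c=load("w5"); k=blob(im,(300,190,340,226),im.astype(int).min(2)>185); print("cap",circ(c,k,105))
E
```

```text
150 ((377.7731628417969, 153.04869079589844), 15.098719596862793) ((446.17730712890625, -392.7186584472656), 18.6193790435791)
180 ((377.96209716796875, 153.9312744140625), 14.068860054016113) ((445.166259765625, -392.70953369140625), 17.426403045654297)
200 ((378.1285705566406, 153.87142944335938), 13.762531280517578) ((445.18841552734375, -392.7218322753906), 17.066923141479492)
cap ((598.4138793945312, -87.25520324707031), 11.669480323791504)
```

Call:
step_arm(commands=[[8.8,-1.0,2.0,0,0,0,0],[8.8,-1.8,3.6,0,0,0,0],[8.8,-1.8,3.6,0,0,0,0],[8.8,-1.8,3.6,0,0,0,0],[8.8,-1.8,3.6,0,0,0,0],[8.8,-1.8,3.6,0,0,0,0],[8.8,-1.8,3.6,0,0,0,0],[8.8,-1.8,3.6,0,0,0,0]])

```text
t: 7.37
position: [460.5, -360.1, 176.5]
tool_rot: [[1.0, 0.0, -0.002], [0.0, -1.0, 0.002], [-0.002, -0.002, -1.0]]
contact_force: [0.6, -0.0, -0.9]
grip_width: 88.1
```

Call:
step_arm(commands=[[8.8,-1.7,3.36,0,0,0,0],[8.8,0,0,1.5,0,0,0],[8.8,0,0,3.0,0,0,0],[8.8,0,0,0,0,0,0],[8.8,0,0,0,0,0,0]])

```text
t: 7.78
position: [444.5, -391.7, 131.2]
tool_rot: [[1.0, 0.0, -0.003], [0.0, -1.0, 0.004], [-0.003, -0.004, -1.0]]
contact_force: [-0.2, 0.5, 0.2]
grip_width: 88.0
```

```bash
python3 snap.py w6
```

```text
7.7833 [ 444.51819569 -391.67783222  131.2201131 ] 88.04413853704801
```

View pics/w6.png

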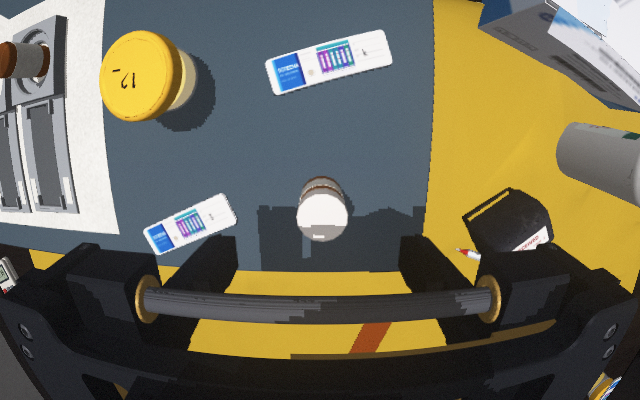

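```bash
python3 - <<'E'
from meas import *
im,c=load("w6"); f=im.astype(int)
print(onz(c,322,217,71,True), onz(c,540,240,20,True), onz(c,465,225,40,True))
m=(np.abs(f-f[150,270]).sum(2)>70)&(f.sum(2)>330)
print("c2",rect(c,blob(im,(255,20,405,105),m),20))
k=blob(im,(85,20,190,130),(f[...,2]>170)&(f[...,0]<90)); print("cup",circ(c,k,77))
E
```

```text
[ 445.7 -393.3   71. ] [ 395.3 -632.1   20. ] [ 425.1 -518.    40. ]
c2 (array([ 556.9, -398.8]), array([ 31.5, 100.2]), np.float32(-73.71167))
cup ((549.8251953125, -262.5826416015625), 32.396697998046875)
```

Call:
step_arm(commands=[[8.8,0.03,0.02,1.5,0,0,0],[8.8,0,0,3.0,0,0,0],[8.8,0,0,2.5,0,0,0],[8.8,0,0,1.2,0,0,0],[6.0,0,0,0.5,0,0,0],[3.0,0,0,0,0,0,0],[3.0,0,0,0,0,0,0],[3.0,0,0,0,0,0,0]])

```text
t: 8.5
position: [446.1, -393.4, 47.4]
tool_rot: [[1.0, 0.001, 0.002], [0.001, -1.0, -0.002], [0.002, 0.002, -1.0]]
contact_force: [0.3, 0.6, -0.7]
grip_width: 63.6
```

Call:
step_arm(commands=[[3.0,0,0,0,0,0,0],[3.0,0,0,0,0,0,0],[3.0,0,0,0,0,0,0],[3.0,0,0,0,0,0,0],[3.0,0,0,0,0,0,0],[3.0,0,0,0,0,0,0]])

```text
t: 9.0
position: [445.5, -392.9, 46.0]
tool_rot: [[1.0, 0.0, 0.0], [0.0, -1.0, -0.0], [0.0, 0.0, -1.0]]
contact_force: [-0.9, -0.5, 2.9]
grip_width: 34.3
```

Call:
step_arm(commands=[[3.0,0,0,-1,0,0,0],[3.0,0,0,-2,0,0,0],[3.0,0,0,-3,0,0,0],[3.0,0,0,-3.5,0,0,0],[3.0,0.3,-1.2,-2,0,0,0],[3.0,0.7,-2.4,0,0,0,0],[3.0,1.1,-3.6,0,0,0,0],[3.0,1.1,-3.6,0,0,0,0]])

```text
t: 9.67
position: [477.3, -283.8, 161.6]
tool_rot: [[1.0, -0.001, 0.001], [-0.001, -1.0, -0.0], [0.001, 0.0, -1.0]]
contact_force: [0.6, -0.0, -1.4]
grip_width: 34.3
```

Call:
step_arm(commands=[[3.0,1.1,-3.6,0,0,0,0],[3.0,1.1,-3.6,0,0,0,0],[3.0,1.1,-3.6,0,0,0,0],[3.0,1.1,-3.6,0,0,0,0],[3.0,1.1,-3.6,0,0,0,0],[3.0,1.1,-3.6,0,0,0,0],[3.0,1.1,-3.6,0,0,0,0],[3.0,1.1,-3.6,0,0,0,0]])

```text
t: 10.33
position: [565.4, 5.3, 161.4]
tool_rot: [[1.0, 0.0, 0.0], [0.0, -1.0, 0.0], [0.0, -0.0, -1.0]]
contact_force: [0.1, -0.3, -0.8]
grip_width: 34.4
```

Call:
step_arm(commands=[[3.0,1.1,-3.6,0,0,0,0],[3.0,1.1,-3.6,0,0,0,0],[3.0,0.8,-2.6,0,0,0,0],[3.0,0.25,-1.7,0,0,0,0],[3.0,0,0,2,0,0,0],[3.0,0,0,3,0,0,0],[3.0,0,0,0,0,0,0],[3.0,0,0,0,0,0,0]])

```text
t: 11.0
position: [597.1, 118.3, 110.5]
tool_rot: [[1.0, 0.0, -0.003], [0.0, -1.0, 0.0], [-0.003, -0.0, -1.0]]
contact_force: [0.3, -0.2, 0.9]
grip_width: 34.5
```

```bash
python3 snap.py w7
```

```text
11.0 [597.14008732 118.28279242 110.51191943] 34.47545625948891
```

View pics/w7.png

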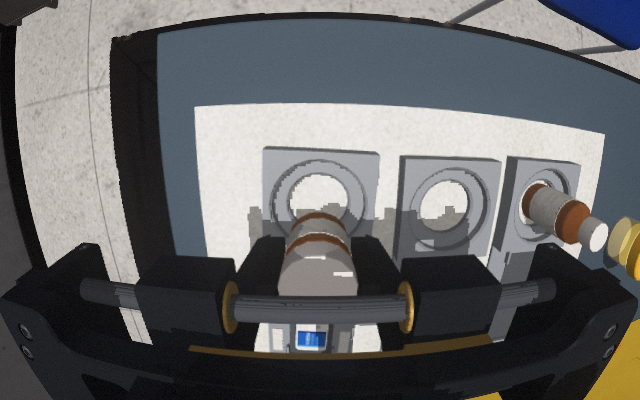

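```bash
python3 - <<'E'
from meas import *
im,c=load("w7")
for p in [(270,195,33),(368,195,33),(263,148,33),(379,153,33)]: print(p,onz(c,*p,True))
for d in (290,347):print(onz(c,d,195,23,True))
E
```

```text
(270, 195, 33) [608.8 154.4  33. ]
(368, 195, 33) [608.8  82.5  33. ]
(263, 148, 33) [643.6 158.2  33. ]
(379, 153, 33) [640.1  75.8  33. ]
[605.7 140.6  23. ]
[605.8  97.   23. ]
```

Call:
step_arm(commands=[[3.0,0,0,1.2,0,0,0],[3.0,0,0,2,0,0,0],[3.0,0,0,1.5,0,0,0],[3.0,0,0,0.9,0,0,0],[3.0,0,0,0.6,0,0,0],[3.0,0,0,0.2,0,0,0],[3.0,0,0,0,0,0,0],[3.0,0,0,0,0,0,0]])

```text
t: 11.72
position: [598.2, 118.3, 47.6]
tool_rot: [[1.0, 0.0, 0.001], [0.0, -1.0, 0.0], [0.001, -0.0, -1.0]]
contact_force: [-0.2, -0.8, -0.5]
grip_width: 33.9
```

Call:
step_arm(commands=[[3.0,0,0,0.1,0,0,0],[3.0,0,0,0,0,0,0],[5.0,0,0,0,0,0,0],[5.0,0,0,0,0,0,0],[6.5,0,0,0,0,0,0],[6.5,0,0,0,0,0,0],[6.5,0,0,-1,0,0,0],[6.5,0,0,-2.5,0,0,0]])

```text
t: 12.38
position: [596.2, 118.2, 78.9]
tool_rot: [[1.0, 0.0, -0.006], [0.0, -1.0, -0.0], [-0.006, 0.0, -1.0]]
contact_force: [-0.6, 0.6, -0.6]
grip_width: 65.0
```

Call:
step_arm(commands=[[8.8,0,0,-3.5,0,0,0],[8.8,0,0,-4,0,0,0],[8.8,0,0,-2,0,0,0],[8.8,0,0,0,0,0,0]])

```text
t: 12.72
position: [599.6, 118.4, 181.9]
tool_rot: [[1.0, 0.001, 0.01], [0.001, -1.0, 0.0], [0.01, -0.0, -1.0]]
contact_force: [0.3, 0.4, 0.8]
grip_width: 87.7
```

```bash
python3 snap.py w8;  python3 - <<'E'
from meas import *
im,c=load("w8"); k=blob(im,(295,180,345,235),im.astype(int).min(2)>150); print("cap",circ(c,k,71),k.min(0),k.max(0))
E
```

```text
12.7167 [599.57584069 118.40536405 181.87652167] 87.68381213655296
cap ((597.7702026367188, 124.26288604736328), 22.627765655517578) [295 180] [338 223]
```

View pics/w8.png

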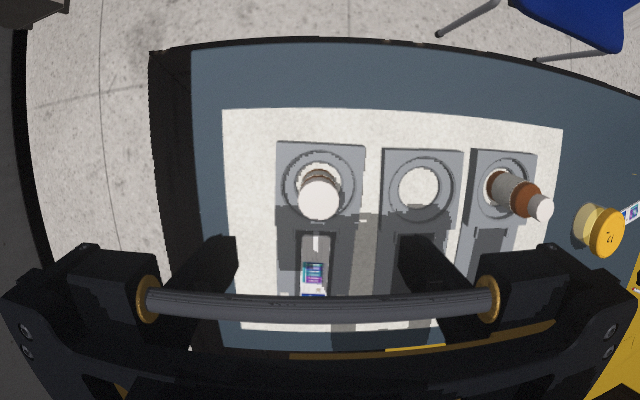

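The jar is in the left well, with its cap at (319,198), and the middle well is empty at (418,186). Next is the cup.

Call:
step_arm(commands=[[8.8,-0.3,2.0,0,0,0,0],[8.8,-0.5,3.9,0,0,0,0],[8.8,-0.5,3.9,0,0,0,0],[8.8,-0.5,3.9,0,0,0,0],[8.8,-0.5,3.9,0,0,0,0],[8.8,-0.5,3.9,0,0,0,0],[8.8,-0.5,3.9,0,0,0,0],[8.8,-0.5,3.9,0,0,0,0]])

```text
t: 13.43
position: [558.7, -176.2, 174.4]
tool_rot: [[1.0, 0.0, -0.002], [0.0, -1.0, 0.001], [-0.002, -0.001, -1.0]]
contact_force: [0.5, -0.1, 0.0]
grip_width: 88.4
```

Call:
step_arm(commands=[[8.8,-0.5,3.9,0,0,0,0],[8.8,-0.5,3.9,0,0,0,0],[8.8,0,0.9,0,0,0,0],[8.8,0,0,1,0,0,0],[8.8,0,0,2,0,0,0],[8.8,0,0,0,0,0,0],[8.8,0,0,0,0,0,0]])

```text
t: 14.02
position: [549.6, -259.8, 144.2]
tool_rot: [[1.0, 0.002, -0.003], [0.002, -1.0, 0.002], [-0.003, -0.002, -1.0]]
contact_force: [-0.3, -0.8, 1.8]
grip_width: 88.0
```

```bash
python3 snap.py w9;  python3 - <<'E'
from meas import *
im,c=load("w9"); f=im.astype(int);  k=blob(im,(260,130,380,285),(f[...,2]>150)&(f[...,0]<90)); print("lid",circ(c,k,77),k.min(0),k.max(0))
E
```

```text
14.0167 [ 549.55311179 -259.80384022  144.21222458] 88.02606210212272
lid ((553.1954956054688, -261.69287109375), 33.78853988647461) [276 164] [366 252]
```

View pics/w9.png

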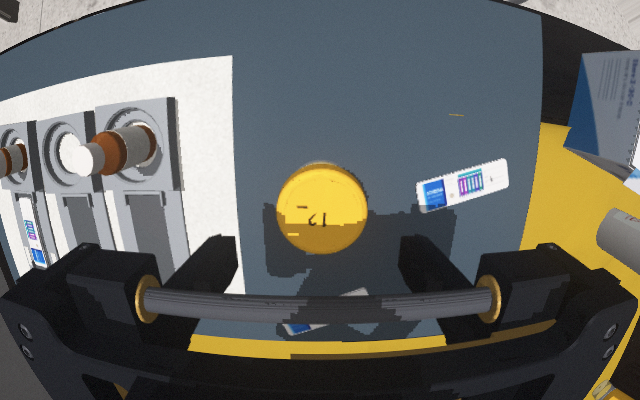

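Call:
step_arm(commands=[[8.8,0.1,0,1.5,0,0,0],[8.8,0,0,3.0,0,0,0],[8.8,0,0,2.5,0,0,0],[8.8,0,0,1.2,0,0,0],[8.8,0,0,0.5,0,0,0],[6.0,0,0,0,0,0,0],[6.0,0,0,0,0,0,0],[6.0,0,0,0,0,0,0]])

```text
t: 14.73
position: [551.6, -262.1, 60.4]
tool_rot: [[1.0, 0.001, 0.002], [0.001, -1.0, -0.002], [0.002, 0.002, -1.0]]
contact_force: [1.0, 0.2, 0.1]
grip_width: 70.2
```

Call:
step_arm(commands=[[6.0,0,0,0,0,0,0],[6.0,0,0,0,0,0,0],[6.0,0,0,0,0,0,0]])

```text
t: 14.98
position: [551.5, -262.2, 60.2]
tool_rot: [[1.0, 0.0, 0.002], [0.0, -1.0, -0.002], [0.002, 0.002, -1.0]]
contact_force: [0.5, 0.1, 6.5]
grip_width: 65.0
```

Call:
step_arm(commands=[[6.0,0,0,-0.5,0,0,0],[6.0,0,0,-1,0,0,0],[6.0,0,0,-2,0,0,0],[6.0,0,0,-3,0,0,0],[6.0,0,0,-3,0,0,0],[6.0,0,0,-1,0,0,0],[6.0,0.2,-1.2,0,0,0,0],[6.0,0.5,-2.4,0,0,0,0]])

```text
t: 15.65
position: [557.3, -226.4, 163.1]
tool_rot: [[1.0, -0.002, -0.0], [-0.002, -1.0, -0.0], [-0.0, 0.0, -1.0]]
contact_force: [0.4, 0.5, -0.3]
grip_width: 64.7
```

Call:
step_arm(commands=[[6.0,0.5,-3.2,0,0,0,0],[6.0,0.6,-3.2,0,0,0,0],[6.0,0.6,-3.2,0,0,0,0],[6.0,0.6,-3.2,0,0,0,0],[6.0,0.6,-3.2,0,0,0,0],[6.0,0.5,-3.2,0,0,0,0],[6.0,0.2,-2.6,0,0,0,0],[6.0,0.1,-1.4,0,0,0,0]])

```text
t: 16.32
position: [593.8, 10.0, 161.9]
tool_rot: [[1.0, 0.003, -0.003], [0.003, -1.0, 0.001], [-0.003, -0.001, -1.0]]
contact_force: [0.6, 1.1, 0.1]
grip_width: 64.9
```

Call:
step_arm(commands=[[6.0,0,-0.7,0,0,0,0],[6.0,0,0,1,0,0,0],[6.0,0,0,2,0,0,0],[6.0,0,0,1,0,0,0],[6.0,0,0,0,0,0,0],[6.0,0,0,0,0,0,0]])

```text
t: 16.82
position: [594.5, 12.4, 123.1]
tool_rot: [[1.0, -0.001, -0.001], [-0.001, -1.0, 0.0], [-0.001, -0.0, -1.0]]
contact_force: [-0.4, 0.1, 0.4]
grip_width: 64.7
```

```bash
python3 snap.py w10
```

```text
16.8167 [594.51351979  12.36168673 123.12061047] 64.67338012322666
```

View pics/w10.png

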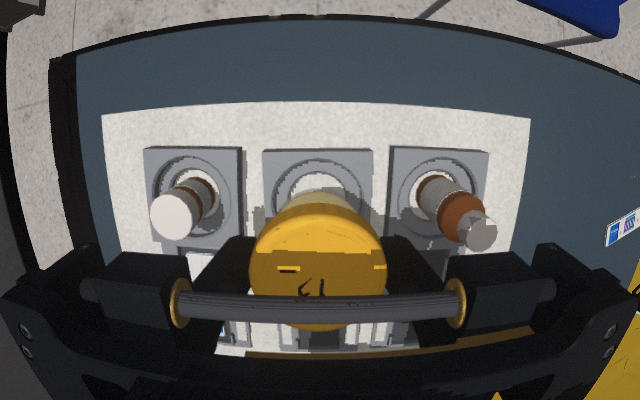

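Call:
step_arm(commands=[[6.0,0,0,1,0,0,0],[6.0,0,0,1.5,0,0,0],[6.0,0,0,1.3,0,0,0],[6.0,0,0,0.9,0,0,0],[6.0,0,0,0.6,0,0,0],[6.0,0,0,0.3,0,0,0],[6.0,0,0,0,0,0,0],[6.0,0,0,0,0,0,0]])

```text
t: 17.53
position: [595.2, 13.2, 68.2]
tool_rot: [[1.0, 0.0, 0.001], [0.0, -1.0, -0.0], [0.001, 0.0, -1.0]]
contact_force: [-0.1, 0.2, 0.3]
grip_width: 65.1
```

```bash
python3 snap.py w11; python3 -c "
from h import *
cv2.imwrite('pics/s11.png',cv2.resize(cams.capture('side')[:,:,::-1][170:290,200:360],None,fx=4,fy=4,interpolation=cv2.INTER_CUBIC));print(robot.get_obs()['contact_force'])"
```

```text
17.5333 [595.15169853  13.23738199  68.23495683] 65.09305394242394
[ 0.36657582 -0.91547914  2.07554734]
```

View pics/s11.png

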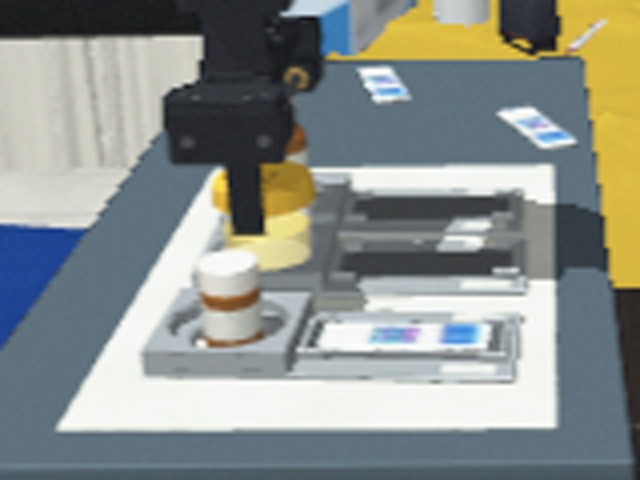

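Everything is upright, with the cup body down in the well area. I'll lower it a little more and release.

Call:
step_arm(commands=[[6.0,0,0,0.1,0,0,0],[6.0,0,0,0,0,0,0],[7.5,0,0,0,0,0,0],[7.5,0,0,0,0,0,0],[8.8,0,0,0,0,0,0],[8.8,0,0,0,0,0,0],[8.8,0,0,0,0,0,0],[8.8,0,0,0,0,0,0]])

```text
t: 18.3
position: [594.7, 13.3, 66.6]
tool_rot: [[1.0, 0.0, -0.0], [0.0, -1.0, 0.0], [-0.0, -0.0, -1.0]]
contact_force: [-0.4, 0.6, 1.1]
grip_width: 88.2
```

Call:
step_arm(commands=[[8.8,0,0,-1,0,0,0],[8.8,0,0,-3,0,0,0],[8.8,0,0,-4,0,0,0],[8.8,0,0,-3,0,0,0],[8.8,0,0,0,0,0,0],[8.8,0,0,0,0,0,0]])

```text
t: 18.8
position: [595.3, 13.3, 178.8]
tool_rot: [[1.0, 0.0, 0.004], [0.0, -1.0, -0.001], [0.004, 0.001, -1.0]]
contact_force: [-0.1, 0.3, -0.9]
grip_width: 87.9
```

```bash
python3 snap.py w12;  python3 - <<'E'
from meas import *
im,c=load("w12"); f=im.astype(int);  k=blob(im,(260,130,380,285),(f[...,2]>130)&(f[...,0]<90)); print("lid",circ(c,k,85),k.min(0),k.max(0))
E
```

```text
18.8 [595.33488922  13.25546418 178.84520723] 87.88149897746074
lid ((597.135009765625, 14.623268127441406), 33.42784881591797) [277 160] [358 240]
```

View pics/w12.png

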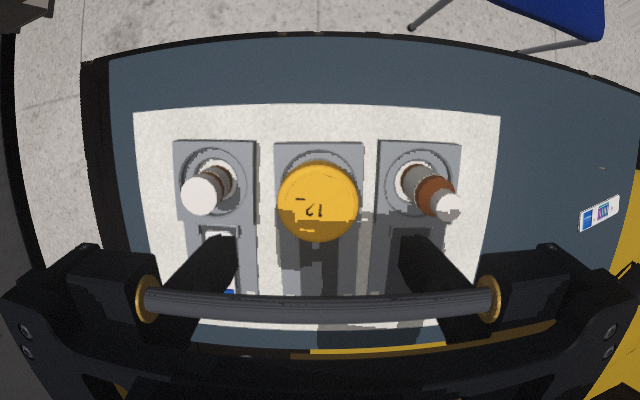

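The cup is seated: the lid circle at (317,200) measures 33.4 mm radius at the expected height, 597/14.6 mm. Now cassette_1.

Call:
step_arm(commands=[[8.8,-1.0,1.6,0,0,0,0],[8.8,-2.1,3.2,0,0,0,0],[8.8,-2.1,3.2,0,0,0,0],[8.8,-2.1,3.2,0,0,0,0],[8.8,-2.1,3.2,0,0,0,0],[8.8,-2.1,3.2,0,0,0,0],[8.8,-2.1,3.2,0,0,0,0],[8.8,-2.1,3.2,0,0,0,0]])

```text
t: 19.52
position: [436.1, -227.6, 175.5]
tool_rot: [[1.0, 0.001, -0.002], [0.001, -1.0, 0.002], [-0.002, -0.002, -1.0]]
contact_force: [0.2, -0.4, -0.1]
grip_width: 87.7
```

Call:
step_arm(commands=[[8.8,-2.1,3.2,0,0,0,0],[8.8,-0.16,0.75,0,0,0,0],[8.0,0,0,0,0,0,6.7],[8.0,0,0,0,0,0,6.7],[8.0,0,0,0,0,0,6.7],[8.0,0,0,0,0,0,6.7],[7.0,0,0,0,0,0,6.7],[7.0,0,0,0,0,0,6.7]])

```text
t: 20.18
position: [415.2, -265.5, 175.5]
tool_rot: [[0.76, -0.649, -0.002], [-0.649, -0.76, 0.002], [-0.003, -0.0, -1.0]]
contact_force: [-0.1, -0.0, 0.2]
grip_width: 70.3
```

Call:
step_arm(commands=[[7.0,0,0,1,0,0,6.7],[6.0,0,0,2,0,0,6.7],[6.0,0,0,2,0,0,6.7],[6.0,0,0,1,0,0,6.7],[5.0,0,0,0,0,0,0],[5.0,0,0,0,0,0,0],[5.0,0,0,0,0,0,0]])

```text
t: 20.77
position: [415.5, -266.2, 117.1]
tool_rot: [[0.394, -0.919, 0.0], [-0.919, -0.394, -0.0], [0.0, -0.0, -1.0]]
contact_force: [0.5, -1.1, 0.1]
grip_width: 49.8
```

```bash
python3 snap.py w13;  python3 - <<'E'
from meas import *
im,c=load("w1"); print("box",onz(c,468,48,5,True),onz(c,560,105,5,True))
E
```

```text
20.7667 [ 415.5392204  -266.19641733  117.07199955] 49.80713200779954
box [ 601.8 -541.5    5. ] [ 537.7 -737.8    5. ]
```

View pics/w13.png

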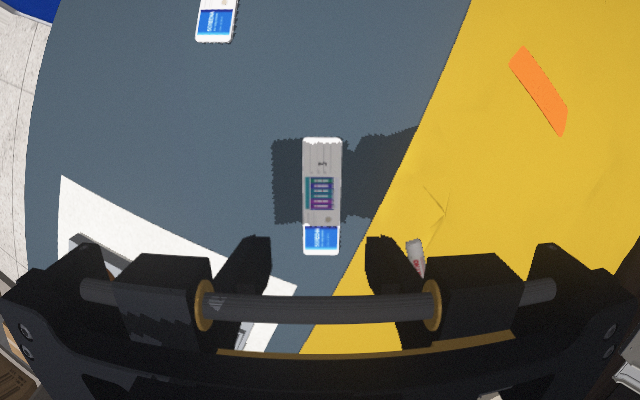

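```bash
python3 - <<'E'
from meas import *
im,c=load("w13"); f=im.astype(int)
from h import *
m=(f.max(2)>135)
k=blob(im,(280,130,365,262),m); print(rect(c,k,20),k.min(0),k.max(0))
print("cols",[onz(c,u,v,20,True)[:2] for u,v in [(303,140),(341,140),(304,252),(338,252)]])
print("marker tip",onz(c,412,240,8,True))
P=robot.get_obs()["position"]; print("tcp proj",proj(c,[P[0],P[1],20],True))
im,c=load("w1"); print("marker",onz(c,280,229,8,True),onz(c,240,263,8,True))
s=cams.get_calibration("scene");print("marker scene",onz(s,240,253,8),onz(s,295,258,8))
E
```

```text
(array([ 415.1, -267.1]), array([ 31. , 100.6]), np.float32(-66.85606)) [302 136] [341 255]
cols [array([ 446.2, -305.1]), array([ 419.6, -316.6]), array([ 409.3, -218. ]), array([ 382.6, -229.4])]
marker tip [ 321.5 -260.5    8. ]
tcp proj [319.7 199.7]
marker [ 319.6 -262.5    8. ] [ 258.  -193.8    8. ]
marker scene [ 223.3 -151.9    8. ] [ 320.7 -252.8    8. ]
```

Call:
step_arm(commands=[[5.0,0.07,0.07,1.5,0,0,0],[5.0,0,0,3,0,0,0],[5.0,0,0,2.5,0,0,0],[5.0,0,0,1.2,0,0,0],[5.0,0,0,0.7,0,0,0],[5.0,0,0,0.2,0,0,0],[5.0,0,0,0,0,0,0],[5.0,0,0,0,0,0,0]])

```text
t: 21.48
position: [415.4, -267.6, 26.7]
tool_rot: [[0.392, -0.92, 0.001], [-0.92, -0.392, -0.001], [0.002, -0.001, -1.0]]
contact_force: [-0.2, 0.3, -0.4]
grip_width: 50.0
```

Call:
step_arm(commands=[[2.6,0,0,0.1,0,0,0],[2.6,0,0,0,0,0,0],[2.6,0,0,0,0,0,0],[2.6,0,0,0,0,0,0],[2.6,0,0,0,0,0,0],[2.6,0,0,0,0,0,0]], squeeze=20)

```text
t: 21.98
position: [415.1, -267.3, 25.1]
tool_rot: [[0.391, -0.92, 0.0], [-0.92, -0.391, -0.0], [0.001, -0.0, -1.0]]
contact_force: [-0.0, 1.3, 4.4]
grip_width: 30.4
```

Call:
step_arm(commands=[[2.6,0,0,-0.8,0,0,0],[2.6,0,0,-2,0,0,0],[2.6,0,0,-3,0,0,-3],[2.6,0,0,-3,0,0,-6.7],[2.6,0,0,-1.2,0,0,-6.7],[2.6,0,0,0,0,0,-6.7],[2.6,0,0,0,0,0,-6.7],[2.6,0,0,0,0,0,-6.7]])

```text
t: 22.65
position: [414.9, -267.1, 125.4]
tool_rot: [[0.865, -0.502, 0.0], [-0.502, -0.865, -0.0], [0.001, 0.0, -1.0]]
contact_force: [-0.2, -0.2, 0.7]
grip_width: 30.2
```

Call:
step_arm(commands=[[2.6,0,0,0,0,0,-6.7],[2.6,0,0,0,0,0,-6.7],[2.6,0,0,0,0,0,-6.7],[2.6,0,0,0,0,0,-6.7],[2.6,0,0,0,0,0,-3.7],[2.6,0,0,0,0,0,0],[2.6,0,0,0,0,0,0]])

```text
t: 23.23
position: [414.9, -267.2, 125.0]
tool_rot: [[1.0, -0.002, 0.0], [-0.002, -1.0, -0.0], [0.0, 0.0, -1.0]]
contact_force: [-0.3, -0.2, 0.0]
grip_width: 30.3
```

```bash
python3 snap.py w14; python3 -c "
from cell import robot;print(robot.get_obs()['tool_rot'])"
```

```text
23.2333 [ 414.87641385 -267.15256259  124.98189702] 30.336067951202747
[[ 9.99998218e-01 -1.88646084e-03  6.71019661e-05]
 [-1.88645988e-03 -9.99998221e-01 -1.43848664e-05]
 [ 6.71289832e-05  1.42582556e-05 -9.99999998e-01]]
```

View pics/w14.png

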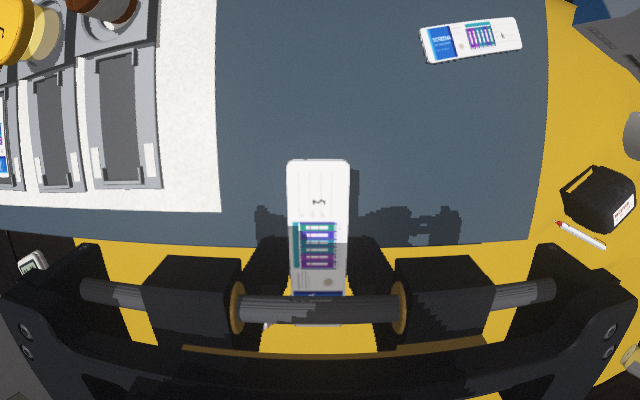

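```bash
python3 - <<'E'
from meas import *
im,c=load("w14")
print(onz(c,288,161,120,True),onz(c,349,161,120,True))
E
```

```text
[ 465.5 -252.2  120. ] [ 465.4 -280.9  120. ]
```

Call:
step_arm(commands=[[2.6,0.3,-1.2,0,0,0,0],[2.6,0.7,-2.4,0,0,0,0],[2.6,0.95,-3.5,0,0,0,0],[2.6,0.95,-3.5,0,0,0,0],[2.6,0.95,-3.5,0,0,0,0],[2.6,0.95,-3.5,0,0,0,0],[2.6,0.95,-3.5,0,0,0,0],[2.6,0.95,-3.5,0,0,0,0]])

```text
t: 23.95
position: [481.7, -18.6, 124.9]
tool_rot: [[1.0, -0.001, 0.0], [-0.001, -1.0, 0.0], [0.0, -0.0, -1.0]]
contact_force: [0.9, -0.7, -0.0]
grip_width: 30.1
```

Call:
step_arm(commands=[[2.6,0.5,-2.5,0,0,0,0],[2.6,0.2,-1.0,1,0,0,0],[2.6,0,0,2,0,0,0],[2.6,0,0,1,0,0,0],[2.6,0,0,0,0,0,0],[2.6,0,0,0,0,0,0]])

```text
t: 24.45
position: [488.5, 13.4, 84.4]
tool_rot: [[1.0, -0.001, -0.001], [-0.001, -1.0, 0.0], [-0.001, -0.0, -1.0]]
contact_force: [0.1, 0.4, 0.3]
grip_width: 30.4
```

```bash
python3 snap.py w15
```

```text
24.45 [488.46906293  13.40815676  84.43509792] 30.365330695919873
```

View pics/w15.png

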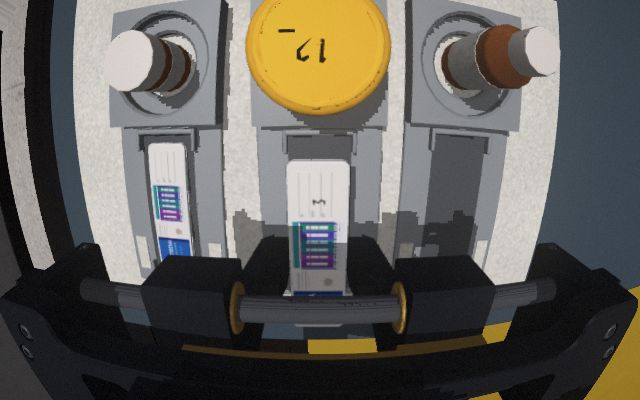

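```bash
python3 - <<'E'
from meas import *
im,c=load("w15")
for p in [(287,152,19),(353,152,19),(320,137,19),(436,150,19),(483,150,19),(460,138,19)]: print(p,onz(c,*p,True))
E
```

```text
(287, 152, 19) [533.8  34.9  19. ]
(353, 152, 19) [533.8  -9.   19. ]
(320, 137, 19) [543.8  13.   19. ]
(436, 150, 19) [536.6 -67.8  19. ]
(483, 150, 19) [ 538.3 -106.3   19. ]
(460, 138, 19) [546. -86.  19.]
```

Call:
step_arm(commands=[[2.6,-0.1,0,1,0,0,0],[2.6,0,0,1.8,0,0,0],[2.6,0,0,1.3,0,0,0],[2.6,0,0,0.8,0,0,0],[2.6,0,0,0.4,0,0,0],[2.6,0,0,0.2,0,0,0],[2.6,0,0,0,0,0,0],[2.6,0,0,0,0,0,0]])

```text
t: 25.17
position: [488.2, 13.7, 30.3]
tool_rot: [[1.0, 0.0, 0.001], [0.0, -1.0, -0.0], [0.001, 0.0, -1.0]]
contact_force: [-0.5, 0.3, -0.6]
grip_width: 30.2
```

Call:
step_arm(commands=[[2.6,0,0,0.05,0,0,0],[2.6,0,0,0,0,0,0],[2.6,0,0,0,0,0,0],[4.2,0,0,0,0,0,0],[4.2,0,0,0,0,0,0],[4.2,0,0,0,0,0,0],[4.2,0,0,-0.5,0,0,0],[4.2,0,0,-2,0,0,0]])

```text
t: 25.83
position: [486.4, 14.1, 52.8]
tool_rot: [[1.0, 0.0, -0.005], [0.0, -1.0, 0.001], [-0.005, -0.001, -1.0]]
contact_force: [-0.5, 0.7, 0.4]
grip_width: 42.3
```

Call:
step_arm(commands=[[5,0,0,-3,0,0,0],[5,0,0,-4,0,0,0],[5,0,0,-4,0,0,0],[5,0,0,-2,0,0,0],[5,0,0,0,0,0,0],[5,0,0,0,0,0,0]])

```text
t: 26.33
position: [487.9, 13.8, 185.0]
tool_rot: [[1.0, 0.0, 0.002], [0.0, -1.0, -0.0], [0.002, 0.0, -1.0]]
contact_force: [-0.3, -0.1, -1.0]
grip_width: 50.0
```

```bash
python3 snap.py w16
```

```text
26.3333 [487.92833294  13.83374034 184.95064274] 49.99611745995008
```

View pics/w16.png

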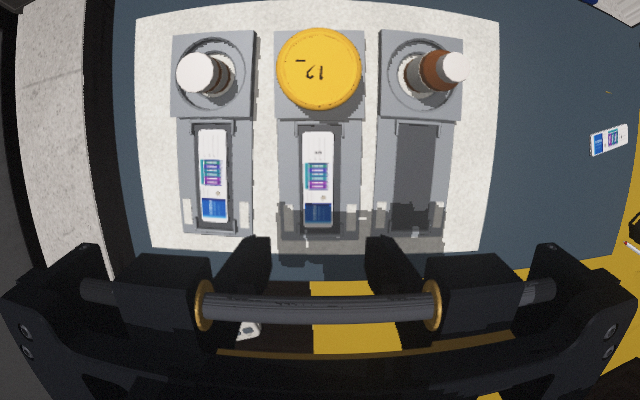

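Cassette_1 lies in the middle bed at (318,180), inside the ribs. Now cassette_2.

Call:
step_arm(commands=[[5,0.3,2.0,0,0,0,0],[5,0.6,3.8,0,0,0,0],[5,0.6,3.8,0,0,0,0],[5,0.6,3.8,0,0,0,0],[5,0.6,3.8,0,0,0,0],[5,0.6,3.8,0,0,0,0],[5,0.6,3.8,0,0,0,0],[5,0.6,3.8,0,0,0,0]])

```text
t: 27.05
position: [532.3, -273.7, 182.1]
tool_rot: [[1.0, 0.0, -0.003], [0.0, -1.0, 0.002], [-0.003, -0.002, -1.0]]
contact_force: [0.4, 0.3, 0.2]
grip_width: 50.1
```

Call:
step_arm(commands=[[5,0.6,3.8,0,0,0,0],[5,0.6,3.8,0,0,0,0],[5,0.7,3.6,0,0,0,0],[5,0.5,1.45,0,0,0,0],[5,0,0,0,0,0,6.7],[5,0,0,0,0,0,6.7],[5,0,0,0,0,0,6.7],[5,0,0,0,0,0,6.7]])

```text
t: 27.72
position: [556.5, -398.4, 181.6]
tool_rot: [[0.89, -0.456, -0.003], [-0.456, -0.89, 0.003], [-0.004, -0.001, -1.0]]
contact_force: [0.5, -0.4, 0.3]
grip_width: 49.9
```

Call:
step_arm(commands=[[5,0,0,1,0,0,6.7],[5,0,0,1.5,0,0,6.7],[5,0,0,1.5,0,0,6.7],[5,0,0,1.5,0,0,6.7],[5,0,0,1,0,0,6.7],[5,0,0,0,0,0,6.7],[5,0,0,0,0,0,6.7],[5,0,0,0,0,0,0]])

```text
t: 28.38
position: [556.3, -398.1, 116.7]
tool_rot: [[0.277, -0.961, -0.003], [-0.961, -0.277, 0.003], [-0.003, 0.002, -1.0]]
contact_force: [0.6, -0.7, -0.1]
grip_width: 49.9
```

Call:
step_arm(commands=[[5,0,0,0,0,0,0],[5,0,0,0,0,0,0]])

```text
t: 28.55
position: [556.7, -398.4, 118.3]
tool_rot: [[0.284, -0.959, -0.001], [-0.959, -0.284, 0.001], [-0.001, 0.001, -1.0]]
contact_force: [-0.3, 0.5, -0.6]
grip_width: 49.9
```

```bash
python3 snap.py w17; python3 - <<'E'
from meas import *
im,c=load("w17"); f=im.astype(int)
k=blob(im,(275,120,370,262),f.max(2)>135); print(rect(c,k,20),k.min(0),k.max(0))
print("R bed recheck w16"); 
E
```

```text
28.55 [ 556.73379049 -398.40012755  118.25037968] 49.902994055041134
(array([ 556.1, -401.9]), array([ 80.7, 120.4]), np.float32(-73.52101)) [275 120] [369 261]
R bed recheck w16
```

View pics/w17.png

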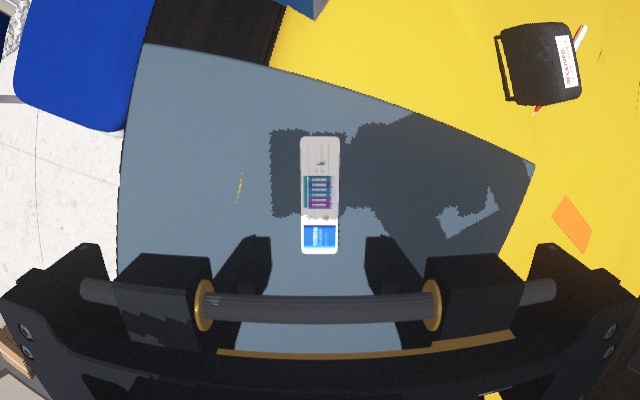

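Call:
step_arm(commands=[[5.0,0,0.03,1.5,0,0,0],[5.0,0,0,3,0,0,0],[5.0,0,0,2.5,0,0,0],[5.0,0,0,1.3,0,0,0],[5.0,0,0,0.7,0,0,0],[5.0,0,0,0.2,0,0,0],[5.0,0,0,0.15,0,0,0],[5.0,0,0,0,0,0,0]])

```text
t: 29.27
position: [557.1, -399.2, 26.9]
tool_rot: [[0.281, -0.96, 0.001], [-0.96, -0.281, -0.001], [0.002, -0.001, -1.0]]
contact_force: [0.4, 0.8, -0.1]
grip_width: 50.2
```

Call:
step_arm(commands=[[5.0,0,0,0,0,0,0],[2.6,0,0,0,0,0,0],[2.6,0,0,0,0,0,0],[2.6,0,0,0,0,0,0],[2.6,0,0,0,0,0,0],[2.6,0,0,0,0,0,0],[2.6,0,0,0,0,0,0]])

```text
t: 29.85
position: [556.8, -398.8, 26.1]
tool_rot: [[0.281, -0.96, 0.0], [-0.96, -0.281, -0.0], [0.0, -0.0, -1.0]]
contact_force: [0.7, -1.1, 3.7]
grip_width: 29.9
```

Call:
step_arm(commands=[[2.6,0,0,-0.8,0,0,0],[2.6,0,0,-2,0,0,0],[2.6,0,0,-3,0,0,-3],[2.6,0,0,-3,0,0,-6.7],[2.6,0,0,-1.2,0,0,-6.7],[2.6,0,0,0,0,0,-6.7],[2.6,0,0,0,0,0,-6.7],[2.6,0,0,0,0,0,-6.7]])

```text
t: 30.52
position: [556.7, -398.7, 126.5]
tool_rot: [[0.8, -0.6, 0.0], [-0.6, -0.8, -0.0], [0.001, 0.0, -1.0]]
contact_force: [-0.3, 0.1, -0.0]
grip_width: 29.7
```

Call:
step_arm(commands=[[2.6,0,0,0,0,0,-6.7],[2.6,0,0,0,0,0,-6.7],[2.6,0,0,0,0,0,-6.7],[2.6,0,0,0,0,0,-6.7],[2.6,0,0,0,0,0,-6.7],[2.6,0,0,0,0,0,-3.7],[2.6,0,0,0,0,0,0],[2.6,0,0,0,0,0,0]])

```text
t: 31.18
position: [556.7, -398.7, 126.0]
tool_rot: [[1.0, -0.002, 0.0], [-0.002, -1.0, -0.0], [0.0, 0.0, -1.0]]
contact_force: [0.9, 0.0, 0.0]
grip_width: 30.0
```

```bash
python3 snap.py w18; python3 -c "
from cell import robot;print(robot.get_obs()['tool_rot'][0])"
```

```text
31.1833 [ 556.67724976 -398.68997218  126.02374793] 30.02843054945283
[ 9.99998208e-01 -1.89199971e-03  6.81803751e-05]
```

View pics/w18.png

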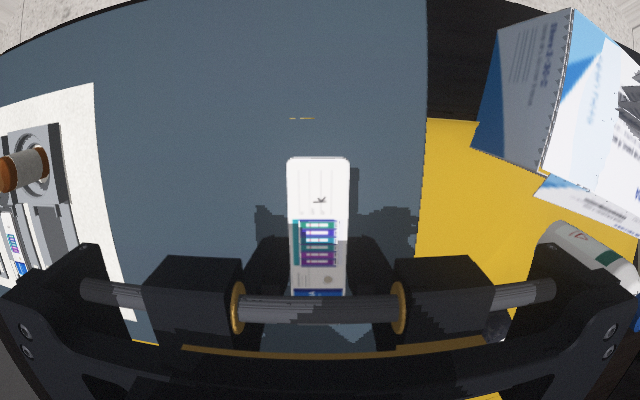

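Call:
step_arm(commands=[[2.6,-0.3,-1.2,0,0,0,0],[2.6,-0.6,-2.4,0,0,0,0],[2.6,-0.8,-3.5,0,0,0,0],[2.6,-0.8,-3.5,0,0,0,0],[2.6,-0.8,-3.5,0,0,0,0],[2.6,-0.8,-3.5,0,0,0,0],[2.6,-0.8,-3.5,0,0,0,0],[2.6,-0.8,-3.5,0,0,0,0]])

```text
t: 31.9
position: [498.9, -151.2, 126.0]
tool_rot: [[1.0, -0.002, 0.0], [-0.002, -1.0, -0.0], [0.0, 0.0, -1.0]]
contact_force: [0.6, 0.6, 0.8]
grip_width: 30.1
```

Call:
step_arm(commands=[[2.6,-0.5,-3.5,0,0,0,0],[2.6,-0.3,-2.2,0,0,0,0],[2.6,-0.1,-1.0,1,0,0,0],[2.6,0,0,2,0,0,0],[2.6,0,0,1,0,0,0],[2.6,0,0,0,0,0,0],[2.6,0,0,0,0,0,0]])

```text
t: 32.48
position: [490.6, -86.1, 85.8]
tool_rot: [[1.0, -0.001, -0.001], [-0.001, -1.0, 0.0], [-0.001, -0.0, -1.0]]
contact_force: [-0.1, 0.5, 0.1]
grip_width: 29.9
```

```bash
python3 snap.py w19
```

```text
32.4833 [490.57703509 -86.07640607  85.77189905] 29.932517906200836
```

View pics/w19.png

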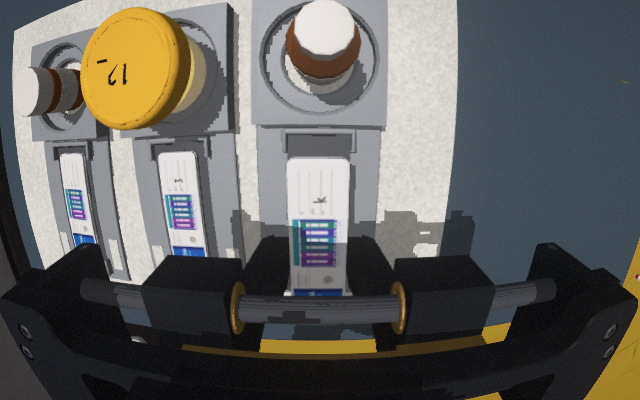

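Call:
step_arm(commands=[[2.6,0,0,1,0,0,0],[2.6,0,0,1.8,0,0,0],[2.6,0,0,1.3,0,0,0],[2.6,0,0,0.8,0,0,0],[2.6,0,0,0.4,0,0,0],[2.6,0,0,0.25,0,0,0],[2.6,0,0,0,0,0,0],[2.6,0,0,0,0,0,0]])

```text
t: 33.2
position: [490.9, -85.9, 30.7]
tool_rot: [[1.0, 0.0, 0.001], [0.0, -1.0, -0.0], [0.001, 0.0, -1.0]]
contact_force: [0.4, 0.7, -0.7]
grip_width: 29.9
```

Call:
step_arm(commands=[[2.6,0,0,0,0,0,0],[4.2,0,0,0,0,0,0],[4.2,0,0,0,0,0,0],[4.2,0,0,0,0,0,0],[4.2,0,0,-0.5,0,0,0],[4.2,0,0,-2,0,0,0],[4.2,0,0,-3,0,0,0],[4.2,0,0,-4,0,0,0]])

```text
t: 33.87
position: [489.4, -85.3, 125.1]
tool_rot: [[1.0, 0.0, -0.004], [0.0, -1.0, 0.002], [-0.004, -0.002, -1.0]]
contact_force: [-0.2, 0.2, -0.2]
grip_width: 42.0
```

Call:
step_arm(commands=[[5,-0.2,-2,-4,0,0,0],[5,-0.2,-3.5,-2,0,0,0],[5,0,-3.5,0,0,0,0],[5,0,-1,0,0,0,0],[5,0,0,0,0,0,0],[5,0,0,0,0,0,0]])

```text
t: 34.37
position: [486.5, 12.7, 182.3]
tool_rot: [[1.0, 0.001, -0.0], [0.001, -1.0, -0.0], [-0.0, 0.0, -1.0]]
contact_force: [0.4, 0.2, 0.6]
grip_width: 50.1
```

```bash
python3 snap.py w20; python3 - <<'E'
from meas import *
im,c=load("w20"); cv2.imwrite("pics/w20z.png",cv2.resize(im[0:260,150:490],None,fx=2.3,fy=2.3,interpolation=cv2.INTER_CUBIC))
d=cams.capture("side")[:,:,::-1]; cv2.imwrite("pics/s20.png",cv2.resize(d[190:290,210:360],None,fx=5,fy=5,interpolation=cv2.INTER_CUBIC))
E
```

```text
34.3667 [486.52810603  12.67961328 182.27326211] 50.05695455261786
```

View pics/w20z.png

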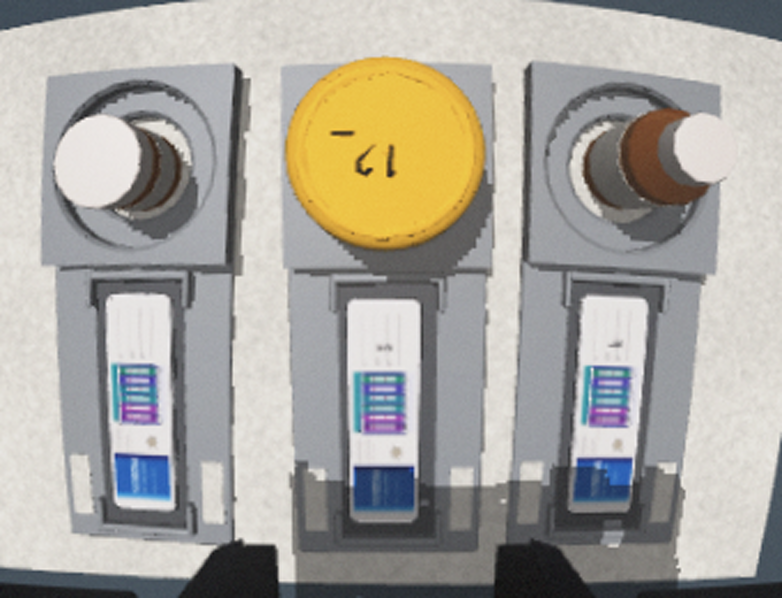

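View pics/s20.png

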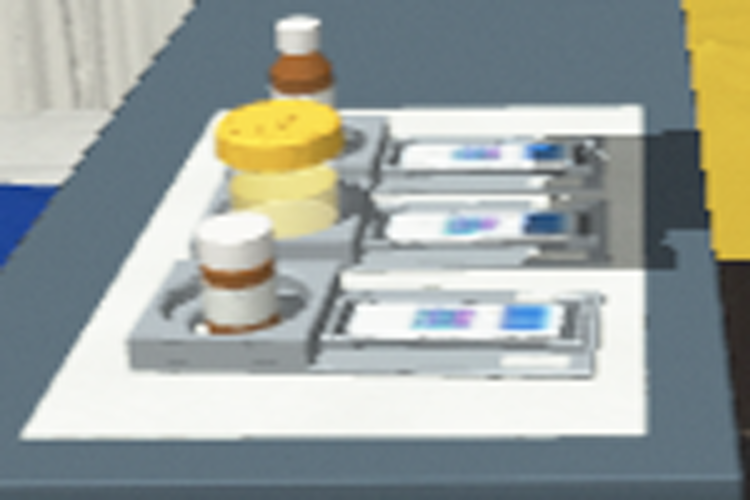

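The overhead view shows all three cassettes inside their ribs at (139,400), (384,410) and (609,395) in the zoomed crop. The jar is left, the cup middle and the bottle right, all upright. I'll do a numeric check before handing in.

```bash
python3 - <<'E'
from meas import *
im,c=load("w20"); f=im.astype(int)
Z=lambda x,y:(150+x/2.3,y/2.3)
for n,pts,st in [("L",[(107,294),(171,294),(174,508),(115,510)],(597.7,118)),("M",[(348,297),(416,297),(420,521),(350,521)],(595.3,13.4)),("R",[(582,296),(647,297),(633,512),(568,510)],(597.7,-86))]:
    r=cv2.minAreaRect(wpts(c,[Z(*p) for p in pts],24)); b=wpts(c,[Z(*p) for p in pts],24); d=(b[0]+b[1]-b[2]-b[3]); print(n,np.array(r[0])-st,r[1],np.degrees(np.arctan2(d[1],d[0])))
def pair(n,pw,ps):
    o1,d1=ray(c,*pw,True); s=cams.get_calibration("side"); o2,d2=ray(s,*ps)
    A=np.stack([d1,-d2],1); t=np.linalg.lstsq(A,o2-o1,rcond=None)[0]; p,q=o1+d1*t[0],o2+d2*t[1]; print(n,(p+q)/2,np.linalg.norm(p-q))
S=lambda x,y:(210+x/5,190+y/5)
pair("jar top",Z(98,161),S(235,227)); pair("cup top",Z(384,152),S(280,122)); pair("bottle top",Z(706,148),S(299,23))
E
```

```text
L [-104.7    5.5] (29.890213012695312, 101.27410888671875) -3.4755192
M [-105.7    0.8] (99.888427734375, 31.576189041137695) 0.78207797
R [-105.3    1.4] (99.6872329711914, 32.120853424072266) 0.86376905
jar top [595.2 118.3  69.7] 3.5041975847854654
cup top [591.   14.2  82.5] 3.9615788655120037
bottle top [596.2 -88.4 103.7] 4.334846563350423
```

```bash
python3 -c "
from cell import robot
o=robot.get_obs();print(o['t'],o['contact_force']);print(robot.job_done())"
```

```text
34.4667 [ 0.17872971 -0.63938924  0.78435167]
the job is handed in; nothing more can be done
None
```

I moved the bottle from the middle well to the right well, the jar to the left well and the cup to the middle well. The two loose cassettes went into the middle and right beds. The job was handed in at 34.5 s, with the arm clear of everything; no verdict was reported.

- **Heights:** Top heights measured from two cameras were 70 mm for the jar, 83 mm for the cup and 104 mm for the bottle. Seated values are 71, 85 and 105 mm, so all three look fully down. The two camera rays missed each other by about 4 mm.
- **Positions:** Overhead readings put the cup and bottle within about 2 mm of their well axes. For the jar, the overhead circle fit failed because it picked up the well as well as the cap. The two-camera reading put it about 2.5 mm off.
- **Disagreement:** The two-camera reading puts the cup about 4 mm short of the well axis in x, where the overhead view had it about 2 mm past. Both are within the 10 mm limit.
- **Placed cassettes:** Both are within about 1.5 mm of bed centre and within 1° of straight.
- **Laid cassette:** It measured about 5 mm off to the side and 3.5° skewed, but the arm never touched it and it looks the same as at the start.
- **Timer, stamp and marker:** The arm stayed clear of all three, but I did not measure their positions again at the end.

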